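# Turn a clock plate over and hold it level for inspection

## Task

The brass clock plate lies on its wooden rest with the train side (bushings and steel bridge) underneath. Turn it over - the slotted wooden block is there to stand it on end while you change your grip - and finish while holding it in the gripper, still and level, train side up, 15 to 30 cm above the bench, so that I can inspect it. Never let the plate fall to the bench, and leave the other things on the bench where they are.

Things in the scene. Friction and masses are not known exactly. Their poses are not given: they have to be found in the camera images.
- plate_centre (a point): Centre of the loose brass clock plate, a slab 50 x 96 x 5 mm, 0.2 kg (balance point within 2 mm). x along its width, y its length, z out of the plain face: z is up at first, down when turned over. The train side has three 4 mm high brass bushings and a steel bridge with screws, 7 mm high, all within 27 mm of the centre lengthways; the last 20 mm at each end are flat, so either end fits the slot
- rest_top (a point): Fixed wooden bench rest: base 62 x 116 x 10 mm and two uprights 44 mm wide, 12 mm thick, 42 mm either side of the middle along y, whose cork tops carry the plate's ends. The point is midway between the uprights at the height of their tops, 46 mm above the bench. The plate overhangs them 3 mm at each side and is free underneath between them
- slot_floor (a point): Fixed dark wooden block 70 (x) x 64 (y) x 30 mm with a slot across its top; the point is the middle of the slot's floor, 10 mm above the bench. The slot runs along x, open at both ends, 6.5 mm wide and 20 mm deep, its mouth bevelled to 12.5 mm over the top 6 mm. A plate stood on end in it stays upright, leaning up to 0.1 rad, its centre 58 mm above the bench
- amber_tin: bystander: small round amber tin, 39 mm wide, 18 mm high; origin under its centre
- clamp_block: bystander: small wooden clamp block 30 x 34 x 22 mm; origin under its centre
- spare_loupe: bystander: black eye loupe, 34 mm wide, 28 mm high; origin under its centre
- driver: bystander: small screwdriver 90 mm long lying on the bench, 10 mm high
- flat_file: bystander: hand file 165 mm long lying on the bench, 16 mm high
- calliper: bystander: steel calliper 150 mm long lying on the bench, 6 mm high
- hammer: bystander: small hammer 164 mm long lying on the bench, 14 mm high
- tool_rack: bystander: fixed wooden rack with gravers and tools at the back of the bench, 74 x 316 x 160 mm; origin under its centre

How it is judged:
At the end, for the whole second after the job is handed in: The plate is held by the gripper alone, train side up and level to within 0.15 rad, its centre 15 to 30 cm above the bench, touching neither rest, block nor tool rack, and still (angle between plate_centre's own z axis and vertical above 2.99 rad and height (world z) of plate_centre between 0.15 and 0.3 m and linear speed of clock_plate below 0.02 m/s and angular speed of clock_plate below 0.15 rad/s and contact force between clock_plate and the fingers above 2 N and contact force between clock_plate and bench_rest below 0.1 N and contact force between clock_plate and slot_block below 0.1 N and contact force between clock_plate and tool_rack below 0.1 N); the arm keeps its last pose, push and grip.
It fails at once if the plate falls to the bench (its centre below 30 mm) (height (world z) of plate_centre below 0.03 m).
It fails at once if a bystander is moved by more than 20 mm (distance of any of amber_tin, clamp_block, spare_loupe, driver, flat_file, calliper, hammer from where it was at the start of the episode above 0.02 m).
It also fails if it takes over 61 s, if anything falls off the work surface, if the arm or the gripper's body presses on something with over 40 N, if the wrist force passes 120 N, or if a joint passes its speed limit or range.

## Robot

A 6-joint arm with a two-finger parallel gripper is mounted at the origin on a cart in front of the work surface, level with it; the furniture and walls round the work are solid. World frame = base frame: x ahead of the robot, y to its left, z up, the work surface at z = 0. Lengths are in m, angles in rad, forces in N, time in s.
With the tool pointing down it reaches from about 0.425 to 0.95 m from the base axis. Payload 3.5 kg.
Tool frame: the origin (TCP) lies on the centre line of the jaws, within the pads' length; the fingertips stand 11 mm ahead of it and the grasp point (between the pads) lies 8 mm behind it; x points along the fingers, y is the direction in which the jaws open and shut, and the axes are right-handed (so a half turn about x gives the same grasp; the last joint's range is limited). The gripper opens to 85 mm and grips with 20 to 120 N. Pads are 22 mm wide; open, the fingers measure 114 mm over their backs; the gripper's body (76 mm by 85 mm) begins 54 mm behind the grasp point. The pads swing forward as they close: fully open they stand 13 mm farther back than shut.
Start: joints at [-1.44, 0.286, 1.577, -0, 1.279, -0.15], TCP at [0.187, -0.649, 0.242] pointing down, gripper open.
Joint ranges: [-2.77, 2.77], [-0.9, 2.22], [0.21, 2.48], [-1.53, 4.67], [0.24, 2.81], [-2.84, 2.84]. Speed limits (rad/s): [2.79, 2.79, 3.14, 3.14, 3.14, 3.14].

## Interface

Orientations are given as a unit quaternion [x, y, z, w].
In Python, from plant import ctrl gives the robot as it stands. The module is installed in compiled form; this text tells all that it offers.
- The arm moves only by the tool drive_tool, never from a script. Its argument "series" is a list of rows, each a list of 2 entries, a list of its own where there are three numbers: the shift along the tool's x, y, z in units of 50 mm (1.0 is 50 mm), then the turn, a rotation vector about the tool's x, y, z in degrees. A call has 1 to 5 rows; each row shifts and turns the pose as measured when the row begins, along the tool's axes as they then stand; what a row does not reach is not made up. A row lasts 1/10 s, in which the tool goes at most 50 mm and 8.59 degrees, less where a joint would pass 70% of its speed; a pose out of reach is approached as far as the arm can. A call is refused whole if a number of a shift passes 1 or a number of a turn 8.59, either way. A call with a gripper value outside its range is refused whole. "grip" is the gripper's target within -1 to 1 (fully open at 1, half-way at 0, shut at -1), set as the call begins (left out, the last holds). The fingers move at their own pace and stop on an object; "newtons" is the grip in N (left out, the last holds). Time passes only in rows, so rows that do not move let the fingers close. It gives the time, the measured TCP pose, the force and the opening at its end, in the units of the state.
- ctrl.get_state(): the state, without advancing time (a new reading comes with each control period).
- ctrl.read_camera(name): name is "side" or "top" or "wrist"; returns a dict with "img" (384x512x3 uint8, red, green, blue), "camera_matrix" (3x3 intrinsics, pixels), "k1" (the pictures are not rectified: a ray, as slopes to the right and down, at radius r is drawn at 1 + k1 r^2 times it, then the intrinsics apply), "R" (3x3) and "t" (3): a world point X has camera coordinates R X + t. Camera axes: x right, y down, z forward; pixel columns grow to the right and rows downward; lengths in m; the calibration is good to about 2 mm. A picture is of the moment at which its call begins. There is no depth.
- ctrl.sign_off(): hands the job in, once; it reports no verdict.
The state is a dict: "time": time; "qpos": joint angles; "dq": joint speeds; "joint_efforts": joint torques, N m; "eef_pos": TCP position; "tcp_rot": TCP orientation; "contact_force": force on the tool from outside, world axes, zero at the start; "wrist_torque": the same for the moment, N m; "opening": opening from 0.0 (shut) to 1.0 (fully open).
Only numpy, scipy, OpenCV 4.12 (cv2) and the standard library are available. Lean on these libraries where they do the work, as an engineer would, in place of code of your own. Each camera call takes 0.05 s, during which the arm holds its last target.

## Working session

There is one attempt and no reset: what is moved stays moved. The work goes in short steps, Python scripts to look and compute and a tool call to move; the robot and the scene stay as the last step left them, time stands still between calls to the robot, and variables do not carry over. Pictures are saved under pics/ and viewed, and the job is handed in when it is done.

Besides the shell and the picture viewer there is one more tool, called as name(argument=value, ...) on one line, values as JSON. drive_tool: Moves the arm, as the interface text tells. Its arguments: {"type":"object","properties":{"series":{"type":"array"},"grip":{"type":"number"},"newtons":{"type":"number"}},"required":["series"]}

```bash
mkdir -p pics; ls
python3 - <<'E'
from plant import ctrl
import cv2, pickle
s=ctrl.get_state(); print(s)
for n in ["top","side","wrist"]:
    c=ctrl.read_camera(n); cv2.imwrite(f"pics/{n}0.png",c["img"][:,:,::-1]); pickle.dump(c,open(f"{n}0.pkl","wb"))
    print(n,c["camera_matrix"],c["k1"],c["R"],c["t"])
E
```

```text
pics
{'time': 0.0, 'qpos': array([-1.44002617e+00,  2.87192548e-01,  1.57816917e+00,  6.37794042e-07,
        1.27863928e+00, -1.49954562e-01]), 'dq': array([ 1.75731663e-03, -1.72142126e-03, -1.71927177e-03,  8.32753878e-06,
       -5.62909972e-04,  1.83016027e-04]), 'joint_efforts': array([-9.28749469e-04, -4.05982268e+01, -2.92627770e+01, -1.22378719e-04,
        5.90716110e-03, -8.89693865e-06]), 'eef_pos': array([ 0.18698415, -0.64792129,  0.24093349]), 'tcp_rot': array([ 0.70016053,  0.0997769 , -0.70014376,  0.09807403]), 'contact_force': array([-0.1568009 ,  0.40565501, -0.11049304]), 'wrist_torque': array([ 0.01226956,  0.02612977, -0.01378551]), 'opening': 0.9988634217924236}
top [[416.35214286   0.         262.55022201]
 [  0.         416.35214286 193.56015634]
 [  0.           0.           1.        ]] -0.04121606242814848 [[ 0.02957687 -0.99946112  0.01423678]
 [-0.99249278 -0.0310557  -0.11829468]
 [ 0.11867306 -0.01063112 -0.99287647]] [0.09661397 0.53760504 0.91552976]
side [[478.66150464   0.         254.09531326]
 [  0.         478.66150464 193.76515548]
 [  0.           0.           1.        ]] -0.02651321817915334 [[ 0.98542574 -0.17009366 -0.00206236]
 [-0.07339763 -0.41422425 -0.90721059]
 [ 0.15345649  0.89414004 -0.42067171]] [-0.48002288  0.16109994  0.77428259]
wrist [[280.30662184   0.         249.3644762 ]
 [  0.         280.30662184 194.03704034]
 [  0.           0.           1.        ]] -0.02896407889690718 [[ 0.27808895 -0.9605535  -0.00187204]
 [-0.91403853 -0.26522058  0.30690652]
 [-0.29529664 -0.0836362  -0.95173782]] [-0.6733458  -0.04062047  0.3792385 ]
```

View pics/top0.png

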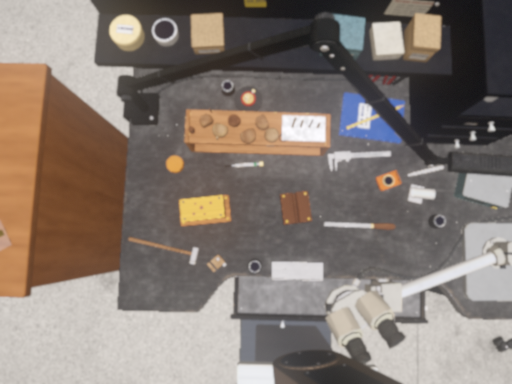

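View pics/side0.png

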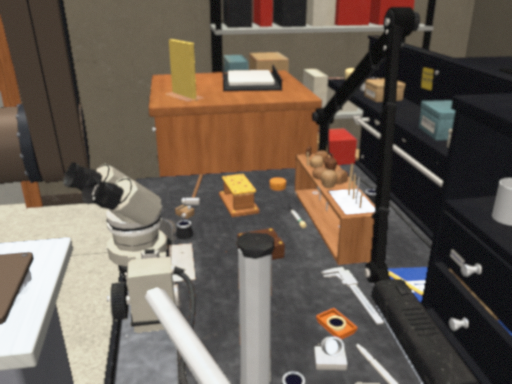

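View pics/wrist0.png

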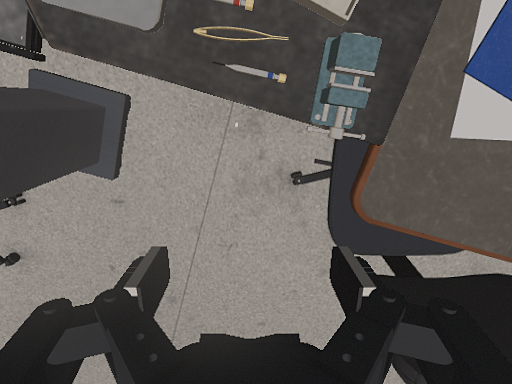

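The top view shows the plate (yellow) at about (205,209), and the slotted block at about (296,207) with its slot running vertically in the image, which is along x. In the side view the plate on its rest is at about (240,190). The block is partly hidden there, at about (278,243).

```bash
cat > h.py <<'E'
import numpy as np, cv2, pickle
from scipy.spatial.transform import Rotation as Ro
def ray(c,u,v):
    K=c["camera_matrix"]; d=np.array([(u-K[0,2])/K[0,0],(v-K[1,2])/K[1,1]])
    s=d.copy()
    for _ in range(20): s=d/(1+c["k1"]*(s@s))
    o=-c["R"].T@c["t"]; w=c["R"].T@np.array([s[0],s[1],1]); return o,w/np.linalg.norm(w)
def onz(c,u,v,z):
    o,w=ray(c,u,v); return o+w*(z-o[2])/w[2]
def proj(c,X):
    p=c["R"]@np.asarray(X,float)+c["t"]; s=p[:2]/p[2]; s=s*(1+c["k1"]*(s@s)); K=c["camera_matrix"]
    return np.array([K[0,0]*s[0]+K[0,2],K[1,1]*s[1]+K[1,2]])
def crop(c,x0,x1,y0,y1,f,name):
    i=c["img"][y0:y1,x0:x1,::-1]; i=cv2.resize(i,None,fx=f,fy=f,interpolation=cv2.INTER_CUBIC); cv2.imwrite("pics/"+name,i)
E
python3 - <<'E'
from h import *
c=pickle.load(open("top0.pkl","rb")); s=pickle.load(open("side0.pkl","rb"))
crop(c,150,340,150,290,4,"topc.png"); crop(s,170,330,160,280,5,"sidec.png")
hsv=cv2.cvtColor(c["img"],cv2.COLOR_RGB2HSV)
m=cv2.inRange(hsv,(22,120,120),(35,255,255)); m[:, :170]=0; m[:180]=0; m[240:]=0; m[:,245:]=0
ct=max(cv2.findContours(m,0,2)[0],key=cv2.contourArea)
r=cv2.minAreaRect(ct);print("plate top",r)
for p in cv2.boxPoints(r): print(p,onz(c,*p,0.051).round(4))
print("centre",onz(c,*r[0],0.051))
for k,v in [("blk",(296,207))]: print(k,onz(c,*v,0.03))
E
```

```text
plate top ((201.87802124023438, 207.90243530273438), (21.86544418334961, 42.18484878540039), 83.6598129272461)
[179.70729 199.36584] [0.5133 0.2966 0.051 ]
[221.63411 194.7073 ] [0.5266 0.204  0.051 ]
[224.04875 216.43903] [0.4785 0.1967 0.051 ]
[182.12193 221.09756] [0.4653 0.2887 0.051 ]
centre [0.49588003 0.2464925  0.051     ]
blk [0.50620875 0.03605285 0.03      ]
```

View pics/topc.png

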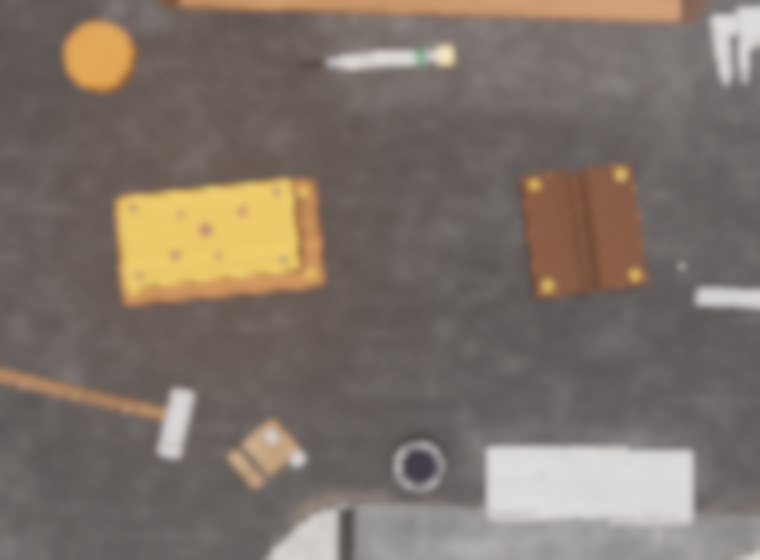

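View pics/sidec.png

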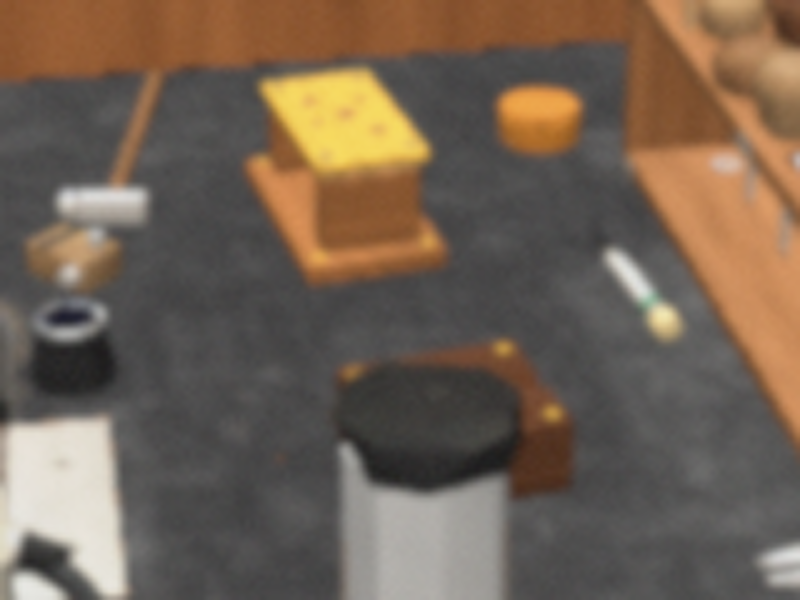

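```bash
cat >> h.py <<'E'
def tri(c1,p1,c2,p2):
    o1,w1=ray(c1,*p1);o2,w2=ray(c2,*p2)
    A=np.stack([w1,-w2],1); k=np.linalg.lstsq(A,o2-o1,rcond=None)[0]
    a=o1+k[0]*w1;b=o2+k[1]*w2; return (a+b)/2,np.linalg.norm(a-b)
E
python3 - <<'E'
from h import *
c=pickle.load(open("top0.pkl","rb")); s=pickle.load(open("side0.pkl","rb"))
print("base px",proj(c,[0,0,0]),proj(s,[0,0,0.3]))
for n,a,b in [("elbow",(325,35),(400,20)),("head",(125,85),(322,125)),("lampbase",(432,158),(378,275)),("pole",(497,250),(256,243)),("eyeR",(360,352),(72,172)),("eyeL",(397,338),(88,195)),("tube@mic",(402,292),(150,295)),("plateNE?",(150+118/4,150+197/4),(170+262/5,160+85/5)),("pl2",(150+297/4,150+180/4),(170+430/5,160+155/5)),("pl3",(150+125/4,150+293/4),(170+262/5,160+85/5))]:
    p,g=tri(c,a,s,b); print(n,p.round(3),round(g,3))
f=lambda x,y:(150+x/4-.375,150+y/4-.375)
print("block corners z=.03"); 
for q in [(523,177),(632,166),(648,282),(537,298)]: print(onz(c,*f(*q),.03).round(4))
print("slot",[onz(c,*f(*q),.03).round(4) for q in [(576,172),(596,290)]])
print("rest base")
for q in [(320,180),(326,285)]: print(onz(c,*f(*q),.01).round(4))
print("screws",[onz(c,*f(*q),.03).round(4) for q in [(534,184),(621,174),(634,275),(547,286)]])
g=lambda x,y:(170+x/5-.4,160+y/5-.4)
print("side block screws",[onz(s,*g(*q),.03).round(4) for q in [(351,372),(504,348),(552,412)]])
print("side plate corners",[onz(s,*g(*q),.051).round(4) for q in [(262,80),(370,70),(432,155),(315,170)]])
E
```

```text
base px [305.84242041 434.45807373] [-95.4449897  112.99587069]
elbow [0.725 0.033 0.404] 0.001
head [0.74  0.414 0.122] 0.014
lampbase [ 0.607 -0.238  0.125] 0.005
pole [ 0.429 -0.311  0.232] 0.014
eyeR [ 0.229 -0.066  0.221] 0.015
eyeL [ 0.256 -0.133  0.215] 0.009
tube@mic [ 0.324 -0.185  0.091] 0.01
plateNE? [0.49  0.299 0.047] 0.049
pl2 [0.526 0.198 0.051] 0.001
pl3 [0.463 0.291 0.049] 0.004
block corners z=.03
[0.5351 0.0723 0.03  ]
[0.5434 0.0102 0.03  ]
[0.4775 0.     0.03  ]
[0.4666 0.0627 0.03  ]
slot [array([0.5389, 0.0421, 0.03  ]), array([0.4721, 0.0294, 0.03  ])]
rest base
[0.5321 0.1891 0.01  ]
[0.4713 0.1833 0.01  ]
screws [array([0.5313, 0.0659, 0.03  ]), array([0.5386, 0.0164, 0.03  ]), array([0.4812, 0.008 , 0.03  ]), array([0.4735, 0.0572, 0.03  ])]
side block screws [array([0.4706, 0.0597, 0.03  ]), array([0.5301, 0.0678, 0.03  ]), array([0.5377, 0.0185, 0.03  ])]
side plate corners [array([0.4641, 0.2946, 0.051 ]), array([0.5142, 0.2978, 0.051 ]), array([0.5259, 0.2002, 0.051 ]), array([0.4752, 0.1939, 0.051 ])]
```

```bash
cat >> h.py <<'E'
def st():
    from plant import ctrl
    s=ctrl.get_state(); R=Ro.from_quat(s["tcp_rot"]).as_matrix()
    with open("log.pkl","ab") as f: pickle.dump((s["qpos"],s["eef_pos"],s["tcp_rot"]),f)
    return s,R
def need(R,p,Pt,Rt):
    d=R.T@(np.asarray(Pt)-p); r=Ro.from_matrix(R.T@Rt).as_rotvec(degrees=True)
    print("shift units",(d/.05).round(2),"turn deg",r.round(1))
E
python3 - <<'E'
from h import *
s,R=st(); print(R.round(3)); q=s["qpos"]
M=(Ro.from_euler('z',q[0])*Ro.from_euler('y',q[1]+q[2])*Ro.from_euler('z',q[3])*Ro.from_euler('y',q[4])*Ro.from_euler('z',q[5])).as_matrix()
print((M.T@R).round(3))
E
```

```text
[[-0.     0.277 -0.961]
 [ 0.002 -0.961 -0.277]
 [-1.    -0.002 -0.   ]]
[[-0. -1. -0.]
 [ 0.  0. -1.]
 [ 1. -0.  0.]]
```

drive_tool(series=[[[-1, 0, 0], [0, 0, 0]], [[-1, 0, 0], [0, 0, 0]], [[-1, 0, 0], [0, 0, 0]], [[-0.3, -0.6, -0.6], [0, 0, 0]], [[0, -0.65, -0.7], [0, 0, 0]]], grip=1)

```text
time: 0.65
eef_pos: [0.2298, -0.571, 0.405]
tcp_rot: [0.7, 0.102, -0.7, 0.091]
contact_force: [1.9, 0.5, 0.4]
opening: 1.0
```

```bash
python3 -c "
from h import *
s,R=st();print(s['time'],s['qpos'].round(3),s['eef_pos'],R.round(3))"
```

```text
0.65 [-1.353e+00  8.900e-02  1.513e+00  1.000e-03  1.556e+00 -5.600e-02] [ 0.22979106 -0.57097902  0.40495726] [[-0.002  0.27  -0.963]
 [ 0.016 -0.963 -0.27 ]
 [-1.    -0.016 -0.002]]
```

drive_tool(series=[[[0, -0.65, -0.7], [0, 0, 0]], [[0, -0.7, -0.7], [0, 0, 0]], [[0, -0.7, -0.7], [0, 0, 0]], [[0, -0.7, -0.7], [0, 0, 0]], [[0, -0.8, -0.6], [0, 0, 0]]])

```text
time: 1.15
eef_pos: [0.3465, -0.3507, 0.4081]
tcp_rot: [0.701, 0.1, -0.7, 0.09]
contact_force: [1.1, -0.9, -0.2]
opening: 1.001
```

```bash
python3 -c "
from h import *
s,R=st();print(s['time'],s['qpos'].round(3),s['eef_pos'],R.round(3))"
```

```text
1.15 [-1.001 -0.198  1.782  0.007  1.57   0.3  ] [ 0.34654184 -0.35070934  0.40806308] [[-0.     0.267 -0.964]
 [ 0.014 -0.964 -0.267]
 [-1.    -0.014 -0.003]]
```

drive_tool(series=[[[0, -0.9, -0.4], [0, 0, 0]], [[0, -0.9, -0.4], [0, 0, 0]], [[0, -0.9, -0.4], [0, 0, 0]], [[0, -0.95, -0.3], [0, 0, 0]], [[0, -0.95, -0.3], [0, 0, 0]]])

```text
time: 1.65
eef_pos: [0.3712, -0.1024, 0.4097]
tcp_rot: [0.701, 0.101, -0.7, 0.089]
contact_force: [1.1, -0.2, 0.2]
opening: 0.998
```

```bash
python3 -c "
from h import *
s,R=st();print(s['time'],s['qpos'].round(3),s['eef_pos'],R.round(3))"
```

```text
1.65 [-0.544 -0.468  1.981  0.014  1.637  0.759] [ 0.37116623 -0.10244442  0.40970385] [[-0.     0.266 -0.964]
 [ 0.017 -0.964 -0.266]
 [-1.    -0.017 -0.004]]
```

```bash
cat > kin.py <<'E'
from h import *
from scipy.optimize import least_squares
P=np.array([[0.,-1,0],[0,0,-1],[1,0,0]])
def logs():
    L=[]
    with open("log.pkl","rb") as f:
        while 1:
            try: L.append(pickle.load(f))
            except EOFError: return L
def ry(a): return Ro.from_euler('y',a).as_matrix()
def rz(a): return Ro.from_euler('z',a).as_matrix()
def fk(q,k):
    A=rz(q[0]);B=A@ry(q[1]);C=A@ry(q[1]+q[2]);M=C@rz(q[3])@ry(q[4])@rz(q[5])
    p=A@[k[0],0,k[1]]+B@[0,0,k[2]]+C@[k[5],0,k[3]]+M@[0,0,k[4]]
    return p,M@P
K0=[0,.35,.35,.4,.25,0]
def fit():
    L=logs()
    f=lambda k:np.concatenate([fk(q,k)[0]-p for q,p,r in L]+[0.003*(np.array(k)-K0)])
    r=least_squares(f,K0); return r.x,np.abs(f(r.x)[:-6]).max()
lo=np.array([-2.77,-.9,.21,-1.53,.24,-2.84]);hi=np.array([2.77,2.22,2.48,4.67,2.81,2.84])
def ik(Pt,Rt,k,seed=None,n=40):
    rng=np.random.default_rng(0);S=[]
    def f(q):
        p,R=fk(q,k); return np.concatenate([(p-Pt)*10,Ro.from_matrix(R.T@Rt).as_rotvec()])
    for i in range(n):
        q0=seed if (seed is not None and i==0) else rng.uniform(lo,hi)
        r=least_squares(f,np.clip(q0,lo+1e-6,hi-1e-6),bounds=(lo,hi),max_nfev=60)
        if r.cost<1e-6 and not any(np.abs(r.x-x).max()<.02 for x in S): S.append(r.x)
    return S
E
python3 - <<'E'
from kin import *
k,e=fit();print(k.round(4),e)
L=logs()
for q,p,r in L: print(np.abs(fk(q,k)[1]-Ro.from_quat(r).as_matrix()).max().round(4))
E
```

```text
[0.0444 8.7593 0.6225 0.6597 8.373  0.5777] 0.09983710669494067
0.0
0.0
0.0
0.0
```

Run:
```python
from kin import *
L=logs()
rows=[];b=[]
for q,p,r in L:
    A=rz(q[0]);B=A@ry(q[1]);C=A@ry(q[1]+q[2]);M=C@rz(q[3])@ry(q[4])@rz(q[5])
    rows.append(np.column_stack([A[:,0],A[:,2]-M[:,2]*0,B[:,2],C[:,2],C[:,0]]));b.append(p-M[:,2]*.2)
    print(q.round(3),np.hypot(p[0],p[1]),p[2], np.arctan2(p[1],p[0])-q[0])
x,res,rk,sv=np.linalg.lstsq(np.vstack(rows),np.concatenate(b),rcond=None);print(x,res,rk,sv)
print((np.vstack(rows)@x-np.concatenate(b)).round(4))
```

```text
[-1.44   0.287  1.578 -0.     1.279 -0.15 ] 0.6745037911387234 0.24121326370670507 0.15015358186405225
[-1.353e+00  8.900e-02  1.513e+00  1.000e-03  1.556e+00 -5.600e-02] 0.6154843414985445 0.40495725965335966 0.16519694931274764
[-1.001 -0.198  1.782  0.007  1.57   0.3  ] 0.4930398431976136 0.40806307882501247 0.20973989315571218
[-0.544 -0.468  1.981  0.014  1.637  0.759] 0.3850444514492837 0.4097038548958787 0.2743995769298069
[-2.08630688e-04  2.00181891e-01  4.42150533e-01  5.72087589e-01
  1.79641226e-02] [0.04090208] 5 [3.4385698  2.82214888 0.40524738 0.18834997 0.10960065]
[-0.1    -0.0132  0.     -0.0986 -0.0218 -0.     -0.0852 -0.0546 -0.
 -0.0525 -0.0868  0.    ]
```

```bash
cat >> kin.py <<'E'
def fk(q,k):
    A=rz(q[0]);B=A@ry(q[1]);C=A@ry(q[1]+q[2]);M=C@rz(q[3])@ry(q[4])@rz(q[5])
    return A@[k[0],k[6],k[1]]+B@[0,0,k[2]]+C@[k[5],0,k[3]]+M@[0,0,k[4]], M@P
def fit(prior=(0,.4,.44,.55,.3,0,.1),w=1e-3):
    rows=[];b=[]
    for q,p,r in logs():
        A=rz(q[0]);B=A@ry(q[1]);C=A@ry(q[1]+q[2]);M=C@rz(q[3])@ry(q[4])@rz(q[5])
        rows.append(np.column_stack([A[:,0],A[:,2],B[:,2],C[:,2],M[:,2],C[:,0],A[:,1]]));b.append(p)
    n=len(b)*3; W=w*np.eye(7)
    X=np.vstack(rows+[W]);y=np.concatenate(b+[W@prior])
    x=np.linalg.lstsq(X,y,rcond=None)[0]
    return x,np.abs(X[:n]@x-y[:n]).max()
E
python3 - <<'E'
from kin import *
print(fit(w=1e-4)); print(fit(w=1e-3))
E
```

```text
(array([9.41150975e-08, 2.40317748e-01, 4.43000386e-01, 5.72500184e-01,
       2.38316916e-01, 2.06012028e-02, 1.00899902e-01]), np.float64(1.164654452601166e-07))
(array([9.27269529e-06, 2.42047655e-01, 4.43037992e-01, 5.72518075e-01,
       2.39965775e-01, 2.07184424e-02, 1.00890385e-01]), np.float64(1.146810731170178e-05))
```

```bash
cat > plan.py <<'E'
from kin import *
k,_=fit(w=1e-6)
PL=np.array([.495,.2465,.0485]);YP=.13;BL=np.array([.506,.0365]);YB=.15
def pose(c,yaw,al,sg,off=8e-3):
    # c: pad grasp point; al tilt about slot axis; sg ty sign
    ax=np.array([np.cos(yaw),np.sin(yaw),0]);ay=np.array([-ax[1],ax[0],0])
    xt=-np.cos(al)*np.array([0,0,1])+np.sin(al)*ay; ty=sg*ax
    R=np.column_stack([xt,ty,np.cross(xt,ty)]); return c+off*xt,R
def near(q,Pt,Rt):
    def f(x):
        p,R=fk(x,k); return np.concatenate([(p-Pt)*10,Ro.from_matrix(R.T@Rt).as_rotvec()])
    r=least_squares(f,np.clip(q,lo+1e-6,hi-1e-6),bounds=(lo,hi),max_nfev=100); return r.x,r.cost
E
python3 - <<'E'
from plan import *
print(k)
for s in (1,-1):
  for sg in (1,-1):
    for a0 in (-80,-65,-45,-30,-10):
      al=s*np.radians(a0); al2=al+s*np.pi/2
      ayp=np.array([-np.sin(YP),np.cos(YP),0])
      g,R=pose(PL+s*.010*ayp,YP,al,sg)
      for q in ik(g,R,k,n=25):
        q0=q; ok=True; mx=0
        up,_=near(q,g+[0,0,.15],R)
        c2=np.array([*BL,.058+.010])
        prev=q;bad=0
        pts=[(PL+s*.01*ayp+[0,0,z],YP,al) for z in (.05,.1,.15)]+[((1-t)*(PL+s*.01*ayp)[:2],t*BL,t) for t in ()]
        A=(PL+s*.01*ayp+[0,0,.15]);B=c2+[0,0,.15]
        for t in np.linspace(.1,1,10): pts.append((A*(1-t)+B*t,YP+(YB-YP)*t,al*(1-t)+al2*t))
        pts+=[(c2+[0,0,z],YB,al2) for z in (.1,.05,0)]
        cm=0;st=0
        for c,y,a in pts:
            x,co=near(prev,*pose(c,y,a,sg)); cm=max(cm,co); st=max(st,np.abs(x-prev).max()); prev=x
        if cm<1e-5: print(s,sg,a0,"q",q.round(2),"->",prev.round(2),"maxstep",st.round(2),"elb",)
E
```

```text
[9.41393579e-12 2.40300002e-01 4.43000000e-01 5.72500000e-01
 2.38300002e-01 2.06000001e-02 1.00900000e-01]
1 1 -80 q [ 0.65  0.8   1.66 -1.05  1.74  0.99] -> [-0.2   0.17  2.09  0.2   0.95 -0.48] maxstep 0.18 elb
1 1 -65 q [ 0.63  0.68  1.72 -0.92  1.55  0.94] -> [-0.31  0.23  2.07  0.44  1.09 -0.71] maxstep 0.18 elb
1 1 -45 q [ 0.56  0.53  1.81 -0.73  1.29  0.82] -> [-0.42  0.35  2.02  0.66  1.32 -0.92] maxstep 0.18 elb
1 1 -30 q [ 0.49  0.43  1.87 -0.55  1.11  0.68] -> [-0.47  0.47  1.98  0.78  1.51 -1.02] maxstep 0.18 elb
1 1 -10 q [ 0.37  0.32  1.96 -0.21  0.92  0.37] -> [-0.51  0.64  1.92  0.91  1.76 -1.11] maxstep 0.18 elb
-1 1 -80 q [-0.17  0.62  2.02  1.22  1.56 -1.09] -> [-0.05  0.16  2.11 -0.23  0.85 -0.05] maxstep 0.17 elb
-1 1 -65 q [-0.14  0.49  2.05  1.11  1.35 -0.98] -> [ 0.06  0.2   2.11 -0.57  0.89  0.29] maxstep 0.17 elb
-1 1 -45 q [-0.05  0.35  2.07  0.89  1.1  -0.76] -> [ 0.19  0.31  2.08 -0.95  1.05  0.67] maxstep 0.17 elb
-1 1 -30 q [ 0.04  0.28  2.07  0.66  0.95 -0.52] -> [ 0.26  0.42  2.05 -1.15  1.23  0.86] maxstep 0.17 elb
-1 1 -10 q [ 0.19  0.26  2.03  0.23  0.85 -0.1 ] -> [ 0.32  0.6   2.   -1.34  1.51  1.03] maxstep 0.17 elb
```

Run:
```python
from plan import *
for s in (1,-1):
  for tsg in (1,-1):   # train side = tsg*ty
    ax=np.array([np.cos(YB),np.sin(YB),0]);ay=np.array([-ax[1],ax[0],0])
    ty=ay*s*tsg; 
    for be in (0,20,40): # tool tilted outward
      b=np.radians(be); xt=-np.cos(b)*np.array([0,0,1])+np.sin(b)*ax
      R=np.column_stack([xt,ty,np.cross(xt,ty)])
      tcp=np.array([*BL,.092])+.008*xt
      for q in ik(tcp,R,k,n=25):
        # final: tool horizontal outward along az, ty=tsg*z
        for fx in (.55,.62,.7):
         for yw in (-.6,-.2,.2,.6):
          X=np.array([np.cos(yw),np.sin(yw),0]);Y=np.array([0,0,tsg*1.]);Rf=np.column_stack([X,Y,np.cross(X,Y)])
          x,co=near(q,fx*X+[0,0,.22],Rf)
          if co<1e-5: print(s,tsg,be,q.round(2),"->",fx,yw,x.round(2))
```

```text
1 -1 0 [-0.13  0.11  2.1  -0.    0.93  1.29] -> 0.62 -0.6 [-0.87  0.07  2.41  2.81  0.93  0.21]
1 -1 0 [-0.13  0.11  2.1  -0.    0.93  1.29] -> 0.62 -0.2 [-0.47  0.07  2.41  2.81  0.93  0.21]
1 -1 0 [-0.13  0.11  2.1  -0.    0.93  1.29] -> 0.62 0.2 [-0.07  0.07  2.41  2.81  0.93  0.21]
1 -1 0 [-0.13  0.11  2.1  -0.    0.93  1.29] -> 0.62 0.6 [0.33 0.07 2.41 2.81 0.93 0.21]
1 -1 0 [-0.13  0.11  2.1  -0.    0.93  1.29] -> 0.7 -0.6 [-0.82  0.22  2.22  2.86  0.89  0.18]
1 -1 0 [-0.13  0.11  2.1  -0.    0.93  1.29] -> 0.7 -0.2 [-0.42  0.22  2.22  2.86  0.89  0.18]
1 -1 0 [-0.13  0.11  2.1  -0.    0.93  1.29] -> 0.7 0.2 [-0.02  0.22  2.22  2.86  0.89  0.18]
1 -1 0 [-0.13  0.11  2.1  -0.    0.93  1.29] -> 0.7 0.6 [0.38 0.22 2.22 2.86 0.89 0.18]
1 -1 20 [-0.18 -0.04  2.29  0.21  0.57  1.09] -> 0.62 -0.6 [-0.87  0.07  2.41  2.81  0.93  0.21]
1 -1 20 [-0.18 -0.04  2.29  0.21  0.57  1.09] -> 0.62 -0.2 [-0.47  0.07  2.41  2.81  0.93  0.21]
1 -1 20 [-0.18 -0.04  2.29  0.21  0.57  1.09] -> 0.62 0.2 [-0.07  0.07  2.41  2.81  0.93  0.21]
1 -1 20 [-0.18 -0.04  2.29  0.21  0.57  1.09] -> 0.62 0.6 [0.3
[... 459 characters left out ...]
0.6 [-0.87  0.07  2.41  2.81  0.93  0.21]
1 -1 40 [-0.24 -0.12  2.46  1.05  0.29  0.23] -> 0.62 -0.2 [-0.47  0.07  2.41  2.81  0.93  0.21]
1 -1 40 [-0.24 -0.12  2.46  1.05  0.29  0.23] -> 0.62 0.2 [-0.07  0.07  2.41  2.81  0.93  0.21]
1 -1 40 [-0.24 -0.12  2.46  1.05  0.29  0.23] -> 0.62 0.6 [0.33 0.07 2.41 2.81 0.93 0.21]
1 -1 40 [-0.24 -0.12  2.46  1.05  0.29  0.23] -> 0.7 -0.6 [-0.82  0.22  2.22  2.86  0.89  0.18]
1 -1 40 [-0.24 -0.12  2.46  1.05  0.29  0.23] -> 0.7 -0.2 [-0.42  0.22  2.22  2.86  0.89  0.18]
1 -1 40 [-0.24 -0.12  2.46  1.05  0.29  0.23] -> 0.7 0.2 [-0.02  0.22  2.22  2.86  0.89  0.18]
1 -1 40 [-0.24 -0.12  2.46  1.05  0.29  0.23] -> 0.7 0.6 [0.38 0.22 2.22 2.86 0.89 0.18]
```

Run:
```python
from plan import *
from scipy.spatial.transform import Slerp
for s in (1,-1):
  for tsg in (1,-1):
    ax=np.array([np.cos(YB),np.sin(YB),0]);ay=np.array([-ax[1],ax[0],0]); ty=ay*s*tsg
    for be in (0,15,-15):
      b=np.radians(be); xt=-np.cos(b)*np.array([0,0,1])+np.sin(b)*ax
      R=np.column_stack([xt,ty,np.cross(xt,ty)]); tcp=np.array([*BL,.092])+.008*xt
      for q in ik(tcp,R,k,n=15):
        for px,py in ((.5,.04),(.5,.2),(.5,-.1),(.6,.04)):
         for yw in np.arange(-2.4,2.5,.4):
          X=np.array([np.cos(yw),np.sin(yw),0]);Y=np.array([0,0,tsg*1.]);Rf=np.column_stack([X,Y,np.cross(X,Y)])
          sl=Slerp([0,1],Ro.from_matrix([R,Rf])); A=tcp+[0,0,.12];B=np.array([px,py,.22])
          x=q;cm=0;stp=0
          for t in np.linspace(0,1,15):
            y,co=near(x,A*(1-t)+B*t,sl(t).as_matrix()); cm=max(cm,co); 
            if t>0: stp=max(stp,np.abs(y-x).max())
            x=y
            if co>1e-5: break
          if cm<1e-5 and stp<.5: print(s,tsg,be,q.round(2),"->",px,py,yw.round(1),x.round(2),stp.round(2),"margin",np.minimum(x-lo,hi-x).min().round(2))
```

```text
1 1 0 [-0.13  0.11  2.1  -0.    0.93 -1.85] -> 0.5 0.04 0.8 [-0.66  0.02  2.46  1.66  1.5  -2.48] 0.13 margin 0.02
1 1 0 [-0.13  0.11  2.1  -0.    0.93 -1.85] -> 0.5 0.04 1.2 [-0.64  0.21  2.24  1.36  1.74 -2.47] 0.12 margin 0.24
1 1 0 [-0.13  0.11  2.1  -0.    0.93 -1.85] -> 0.5 0.04 1.6 [-0.56  0.37  2.02  1.12  1.96 -2.48] 0.12 margin 0.36
1 1 0 [-0.13  0.11  2.1  -0.    0.93 -1.85] -> 0.5 0.04 2.0 [-0.45  0.51  1.82  0.88  2.16 -2.55] 0.11 margin 0.29
1 1 0 [-0.13  0.11  2.1  -0.    0.93 -1.85] -> 0.5 0.04 2.4 [-0.32  0.61  1.66  0.6   2.35 -2.69] 0.11 margin 0.15
1 1 0 [-0.13  0.11  2.1  -0.    0.93 -1.85] -> 0.5 0.2 1.2 [-0.3   0.13  2.33  1.63  1.53 -2.47] 0.12 margin 0.15
1 1 0 [-0.13  0.11  2.1  -0.    0.93 -1.85] -> 0.5 0.2 1.6 [-0.28  0.31  2.11  1.34  1.77 -2.44] 0.12 margin 0.37
1 1 0 [-0.13  0.11  2.1  -0.    0.93 -1.85] -> 0.5 0.2 2.0 [-0.2   0.46  1.89  1.1   2.   -2.45] 0.11 margin 0.39
1 1 0 [-0.13  0.11  2.1  -0.    0.93 -1.85] -> 0.5 0.2 2.4 [-0.09  0.59  1.69  0.86  2.22 -2.53] 0.1 margin 0.31
1 1 0 [-0.13  0.11  2.1  -0.    0.93 -1.85] -> 0.5 -0.1 0.8 [-0.92  0.
[... 28230 characters left out ...]
.1   0.25  1.96 -0.07  1.19 -1.79] -> 0.6 0.04 -2.4 [ 0.13  0.82  1.32 -0.92  2.33 -0.74] 0.12 margin 0.48
-1 -1 -15 [-0.1   0.25  1.96 -0.07  1.19 -1.79] -> 0.6 0.04 -2.0 [ 0.22  0.71  1.49 -1.15  2.08 -0.83] 0.1 margin 0.38
-1 -1 -15 [-0.1   0.25  1.96 -0.07  1.19 -1.79] -> 0.6 0.04 -1.6 [ 0.28  0.58  1.71 -1.37  1.8  -0.83] 0.1 margin 0.16
-1 -1 -15 [-0.1   0.25  1.96 -0.07  1.19 -1.79] -> 0.6 0.04 1.6 [-0.47  0.53  1.79  1.21  1.93  0.76] 0.22 margin 0.69
-1 -1 -15 [-0.1   0.25  1.96 -0.07  1.19 -1.79] -> 0.6 0.04 2.0 [-0.39  0.67  1.56  0.99  2.18  0.72] 0.22 margin 0.63
-1 -1 -15 [-0.1   0.25  1.96 -0.07  1.19 -1.79] -> 0.6 0.04 2.4 [-0.28  0.78  1.37  0.73  2.41  0.59] 0.23 margin 0.4
```

```bash
cat >> plan.py <<'E'
from scipy.spatial.transform import Slerp
def rows(Pt,Rt,n):
    s,R=st(); p=s["eef_pos"]; need(R,p,Pt,Rt)
    sl=Slerp([0,1],Ro.from_matrix([R,Rt])); out=[]; q=s["qpos"]
    for i in range(n):
        a,b=sl(i/n),sl((i+1)/n); d=a.inv().apply((np.asarray(Pt)-p)/n)/.05
        r=(a.inv()*b).as_rotvec(degrees=True)
        x,c=near(q,p+(Pt-p)*(i+1)/n,b.as_matrix()); stp=np.abs(x-q).max();q=x
        print([d.round(2).tolist(),r.round(1).tolist()],"dq %.2f c %.0e z %.3f"%(stp,c,(p+(Pt-p)*(i+1)/n)[2]))
    print("end q",q.round(2))
AYP=np.array([-np.sin(YP),np.cos(YP),0]); AYB=np.array([-np.sin(YB),np.cos(YB),0])
E
python3 - <<'E'
from plan import *
g,R=pose(PL-.010*AYP,YP,np.radians(45),1)
rows(g-.10*R[:,0]+[0,0,.05],R,14)
E
```

```text
shift units [ 5.02 -4.5  -4.01] turn deg [-77.6  36.  -31.5]
[[0.36, -0.32, -0.29], [-5.5, 2.6, -2.2]] dq 0.07 c 8e-25 z 0.392
[[0.38, -0.28, -0.3], [-5.5, 2.6, -2.2]] dq 0.08 c 8e-25 z 0.375
[[0.41, -0.23, -0.31], [-5.5, 2.6, -2.2]] dq 0.08 c 5e-25 z 0.357
[[0.43, -0.19, -0.31], [-5.5, 2.6, -2.2]] dq 0.09 c 2e-25 z 0.339
[[0.45, -0.14, -0.3], [-5.5, 2.6, -2.2]] dq 0.09 c 2e-26 z 0.322
[[0.47, -0.09, -0.29], [-5.5, 2.6, -2.2]] dq 0.10 c 3e-28 z 0.304
[[0.48, -0.05, -0.28], [-5.5, 2.6, -2.2]] dq 0.10 c 2e-31 z 0.287
[[0.5, -0.0, -0.26], [-5.5, 2.6, -2.2]] dq 0.11 c 5e-30 z 0.269
[[0.51, 0.04, -0.24], [-5.5, 2.6, -2.2]] dq 0.11 c 4e-30 z 0.251
[[0.51, 0.08, -0.21], [-5.5, 2.6, -2.2]] dq 0.11 c 5e-30 z 0.234
[[0.52, 0.12, -0.17], [-5.5, 2.6, -2.2]] dq 0.12 c 2e-28 z 0.216
[[0.52, 0.16, -0.14], [-5.5, 2.6, -2.2]] dq 0.12 c 1e-27 z 0.199
[[0.52, 0.19, -0.1], [-5.5, 2.6, -2.2]] dq 0.12 c 1e-26 z 0.181
[[0.51, 0.22, -0.05], [-5.5, 2.6, -2.2]] dq 0.11 c 7e-26 z 0.164
end q [-0.18  0.14  2.05  0.76  1.34 -0.65]
```

drive_tool(series=[[[0.36, -0.32, -0.29], [-5.5, 2.6, -2.2]], [[0.38, -0.28, -0.3], [-5.5, 2.6, -2.2]], [[0.41, -0.23, -0.31], [-5.5, 2.6, -2.2]], [[0.43, -0.19, -0.31], [-5.5, 2.6, -2.2]], [[0.45, -0.14, -0.3], [-5.5, 2.6, -2.2]]])

```text
time: 2.15
eef_pos: [0.4199, 0.006, 0.3239]
tcp_rot: [0.722, 0.349, -0.569, 0.184]
contact_force: [-0.5, -0.1, -0.2]
opening: 1.002
```

drive_tool(series=[[[0.47, -0.09, -0.29], [-5.5, 2.6, -2.2]], [[0.48, -0.05, -0.28], [-5.5, 2.6, -2.2]], [[0.5, 0, -0.26], [-5.5, 2.6, -2.2]], [[0.51, 0.04, -0.24], [-5.5, 2.6, -2.2]], [[0.51, 0.08, -0.21], [-5.5, 2.6, -2.2]]])

```text
time: 2.65
eef_pos: [0.4669, 0.1106, 0.2338]
tcp_rot: [0.678, 0.565, -0.392, 0.258]
contact_force: [0.6, -1.0, 0.5]
opening: 0.999
```

Run:
```python
from plan import *
g,R=pose(PL-.010*AYP,YP,np.radians(45),1)
rows(g-.10*R[:,0]+[0,0,.05],R,5)
print(k,_)
```

```text
shift units [ 1.89  0.59 -0.37] turn deg [-19.3   9.7  -9.1]
[[0.38, 0.12, -0.07], [-3.9, 1.9, -1.8]] dq 0.09 c 6e-30 z 0.220
[[0.38, 0.13, -0.05], [-3.9, 1.9, -1.8]] dq 0.09 c 5e-29 z 0.206
[[0.37, 0.15, -0.03], [-3.9, 1.9, -1.8]] dq 0.09 c 3e-29 z 0.192
[[0.37, 0.16, -0.01], [-3.9, 1.9, -1.8]] dq 0.08 c 2e-29 z 0.178
[[0.36, 0.17, 0.02], [-3.9, 1.9, -1.8]] dq 0.08 c 4e-29 z 0.164
end q [-0.18  0.14  2.05  0.76  1.34 -0.65]Traceback (most recent call last):
  File "<stdin>", line 4, in <module>
NameError: name '_' is not defined
```

drive_tool(series=[[[0.38, 0.12, -0.07], [-3.9, 1.9, -1.8]], [[0.38, 0.13, -0.05], [-3.9, 1.9, -1.8]], [[0.37, 0.15, -0.03], [-3.9, 1.9, -1.8]], [[0.37, 0.16, -0.01], [-3.9, 1.9, -1.8]], [[0.36, 0.17, 0.02], [-3.9, 1.9, -1.8]]])

```text
time: 3.15
eef_pos: [0.5037, 0.1755, 0.1582]
tcp_rot: [0.604, 0.7, -0.247, 0.29]
contact_force: [-0.1, 0.0, 0.7]
opening: 1.0
```

drive_tool(series=[[[0, 0, 0], [0, 0, 0]], [[0, 0, 0], [0, 0, 0]]])

```text
time: 3.35
eef_pos: [0.5026, 0.1762, 0.1551]
tcp_rot: [0.603, 0.701, -0.249, 0.288]
contact_force: [-0.0, 0.8, 0.6]
opening: 0.998
```

Run:
```python
from plan import *
from plant import ctrl
for n in ("wrist","side"):
    c=ctrl.read_camera(n); pickle.dump(c,open(n+"1.pkl","wb")); cv2.imwrite(f"pics/{n}1.png",c["img"][:,:,::-1])
g,R=pose(PL-.010*AYP,YP,np.radians(45),1)
c=pickle.load(open("wrist1.pkl","rb"))
print("pred corners",[proj(c,PL+[0,0,.0025]+AYP*a+np.array([AYP[1],-AYP[0],0])*b).round(1) for a in(-.048,.048) for b in (-.025,.025)])
rows(g,R,5)
```

```text
pred corners [array([224.6, 263. ]), array([280.2, 264. ]), array([230.1, 172.1]), array([277.5, 172.8])]
shift units [2.53 0.06 0.66] turn deg [ 0.7 -0.2  0.8]
[[0.51, 0.01, 0.13], [0.1, -0.0, 0.2]] dq 0.05 c 5e-30 z 0.133
[[0.51, 0.01, 0.13], [0.1, -0.0, 0.2]] dq 0.05 c 1e-30 z 0.111
[[0.51, 0.01, 0.13], [0.1, -0.0, 0.2]] dq 0.05 c 4e-19 z 0.088
[[0.51, 0.01, 0.13], [0.1, -0.0, 0.2]] dq 0.05 c 2e-31 z 0.065
[[0.51, 0.01, 0.13], [0.1, -0.0, 0.2]] dq 0.04 c 7e-30 z 0.043
end q [-0.05  0.35  2.07  0.89  1.1  -0.76]
```

View pics/wrist1.png

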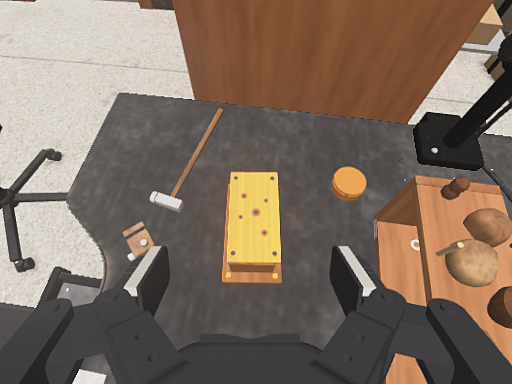

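The wrist view shows the plate corners at about (226,262), (280,264), (230,172) and (278,173). These match my projected corners within 2 px, so the pose is confirmed and I'll approach.

drive_tool(series=[[[0.51, 0.01, 0.13], [0.1, 0, 0.2]], [[0.51, 0.01, 0.13], [0.1, 0, 0.2]], [[0.51, 0.01, 0.13], [0.1, 0, 0.2]], [[0.5, 0.01, 0.13], [0.1, 0, 0.2]], [[0, 0, 0], [0, 0, 0]]])

```text
time: 3.95
eef_pos: [0.5014, 0.2281, 0.071]
tcp_rot: [0.613, 0.69, -0.247, 0.294]
contact_force: [-0.8, 0.3, -0.1]
opening: 0.999
```

Run:
```python
from plan import *
g,R=pose(PL-.010*AYP,YP,np.radians(45),1)
rows(g,R,2)
```

```text
shift units [ 0.61 -0.09  0.19] turn deg [ 0.6  0.1 -0.9]
[[0.3, -0.05, 0.09], [0.3, 0.1, -0.5]] dq 0.03 c 4e-19 z 0.057
[[0.3, -0.04, 0.09], [0.3, 0.1, -0.5]] dq 0.03 c 5e-30 z 0.043
end q [-0.05  0.35  2.07  0.89  1.1  -0.76]
```

drive_tool(series=[[[0.3, -0.05, 0.09], [0.3, 0, -0.4]], [[0.36, -0.04, 0.09], [0.3, 0, -0.4]], [[0, 0, 0], [0, 0, 0]]])

```text
time: 4.25
eef_pos: [0.4974, 0.2441, 0.043]
tcp_rot: [0.611, 0.692, -0.251, 0.291]
contact_force: [-0.1, -0.3, -0.3]
opening: 1.001
```

Run:
```python
from plan import *
g,R=pose(PL-.010*AYP,YP,np.radians(45),1)
rows(g+.004*R[:,0],R,1)
```

```text
shift units [ 0.06 -0.04  0.03] turn deg [ 0.2  0.2 -0.4]
[[0.06, -0.04, 0.03], [0.2, 0.2, -0.4]] dq 0.01 c 8e-28 z 0.040
end q [-0.04  0.36  2.07  0.9   1.1  -0.76]
```

Close with a moderate grip.

drive_tool(series=[[[0.05, -0.04, 0.03], [0, 0, 0]], [[0, 0, 0], [0, 0, 0]], [[0, 0, 0], [0, 0, 0]], [[0, 0, 0], [0, 0, 0]], [[0, 0, 0], [0, 0, 0]]], grip=-1, newtons=70)

```text
time: 4.75
eef_pos: [0.4968, 0.2438, 0.0413]
tcp_rot: [0.612, 0.691, -0.251, 0.292]
contact_force: [0.5, 0.8, -1.3]
opening: 0.566
```

drive_tool(series=[[[0, 0, 0], [0, 0, 0]], [[0, 0, 0], [0, 0, 0]], [[0, 0, 0], [0, 0, 0]]])

```text
time: 5.05
eef_pos: [0.4968, 0.2437, 0.0413]
tcp_rot: [0.612, 0.691, -0.251, 0.292]
contact_force: [0.9, 0.2, -0.8]
opening: 0.562
```

Run:
```python
from plan import *
from plant import ctrl
for n in ("wrist","side"):
    c=ctrl.read_camera(n); pickle.dump(c,open(n+"2.pkl","wb")); cv2.imwrite(f"pics/{n}2.png",c["img"][:,:,::-1])
s,R=st();print(s["eef_pos"],s["contact_force"],s["wrist_torque"],s["opening"])
```

```text
[0.49676006 0.24371691 0.04128746] [ 0.6852287  -0.77077189 -0.79312261] [-0.45591055 -0.06344103 -0.05778432] 0.5637984664461518
```

View pics/wrist2.png

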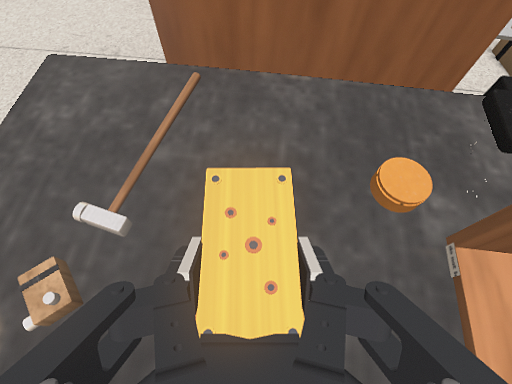

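View pics/side2.png

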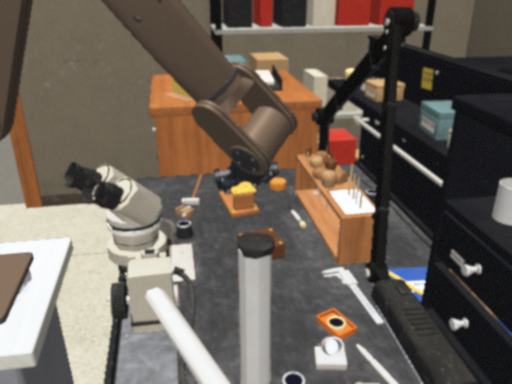

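```bash
cat >> plan.py <<'E'
def rx(a): return Ro.from_euler('x',a).as_matrix()
def save_grip():
    s,R=st(); Rp=rz(YP)
    # plate y centre from vision; x centred between jaws
    pickle.dump((R.T@(PL-s["eef_pos"]),R.T@Rp),open("grip.pkl","wb"))
def target(cen,yaw,a):
    d,Q=pickle.load(open("grip.pkl","rb")); R=rz(yaw)@rx(a)@Q.T; return np.asarray(cen)-R@d,R
E
python3 - <<'E'
from plan import *
save_grip(); print(pickle.load(open("grip.pkl","rb")))
s,R=st(); print("up/50mm in tool",R.T@[0,0,1])
E
```

```text
(array([-0.0030359 , -0.00132304, -0.00720395]), array([[ 0.01037674,  0.70369159, -0.71042977],
       [ 0.99993751, -0.00434673,  0.01029987],
       [ 0.00415988, -0.71049226, -0.70369272]]))
up/50mm in tool [-0.71042977  0.01029987 -0.70369272]
```

drive_tool(series=[[[-0.3, 0, -0.3], [0, 0, 0]], [[-0.5, 0, -0.5], [0, 0, 0]], [[-0.5, 0, -0.5], [0, 0, 0]], [[-0.5, 0, -0.5], [0, 0, 0]], [[-0.4, 0, -0.4], [0, 0, 0]]])

```text
time: 5.65
eef_pos: [0.4908, 0.2438, 0.1948]
tcp_rot: [0.609, 0.693, -0.257, 0.288]
contact_force: [0.1, -0.5, -2.1]
opening: 0.562
```

Run:
```python
from plan import *
d,Q=pickle.load(open("grip.pkl","rb")); d[1]=0; pickle.dump((d,Q),open("grip.pkl","wb"))
P1,R1=target([*BL,.058+.10],YB,-np.pi/2)
rows(P1,R1,16)
print(st()[0]["opening"])
```

```text
shift units [-2.54 -0.21  3.53] turn deg [ -2.1 -89.9   0.6]
[[-0.16, -0.01, 0.22], [-0.1, -5.6, 0.0]] dq 0.09 c 2e-27 z 0.193
[[-0.14, -0.01, 0.24], [-0.1, -5.6, 0.0]] dq 0.10 c 1e-26 z 0.191
[[-0.11, -0.01, 0.25], [-0.1, -5.6, 0.0]] dq 0.10 c 6e-26 z 0.188
[[-0.09, -0.01, 0.26], [-0.1, -5.6, 0.0]] dq 0.10 c 2e-25 z 0.186
[[-0.06, -0.02, 0.26], [-0.1, -5.6, 0.0]] dq 0.10 c 6e-25 z 0.184
[[-0.04, -0.02, 0.27], [-0.1, -5.6, 0.0]] dq 0.10 c 1e-24 z 0.182
[[-0.01, -0.02, 0.27], [-0.1, -5.6, 0.0]] dq 0.11 c 3e-24 z 0.180
[[0.02, -0.02, 0.27], [-0.1, -5.6, 0.0]] dq 0.11 c 5e-24 z 0.178
[[0.04, -0.02, 0.27], [-0.1, -5.6, 0.0]] dq 0.11 c 1e-23 z 0.176
[[0.07, -0.02, 0.26], [-0.1, -5.6, 0.0]] dq 0.11 c 2e-23 z 0.174
[[0.09, -0.02, 0.25], [-0.1, -5.6, 0.0]] dq 0.11 c 2e-23 z 0.172
[[0.12, -0.02, 0.24], [-0.1, -5.6, 0.0]] dq 0.11 c 9e-25 z 0.169
[[0.14, -0.02, 0.23], [-0.1, -5.6, 0.0]] dq 0.11 c 3e-23 z 0.167
[[0.16, -0.02, 0.22], [-0.1, -5.6, 0.0]] dq 0.11 c 2e-22 z 0.165
[[0.18, -0.02, 0.2], [-0.1, -5.6, 0.0]] dq 0.11 c 6e-22 z 0.163
[[0.2, -0.02, 0.18], [-0.1, -5.6, 0.0]] dq 0.11 c 1e-21 z 0.161
end q [ 0.19  0.13  2.07 -0.88  1.16  0.49]
0.5616793143927135
```

drive_tool(series=[[[-0.16, -0.01, 0.22], [-0.1, -5.6, 0]], [[-0.14, -0.01, 0.24], [-0.1, -5.6, 0]], [[-0.11, -0.01, 0.25], [-0.1, -5.6, 0]], [[-0.09, -0.01, 0.26], [-0.1, -5.6, 0]], [[-0.06, -0.02, 0.26], [-0.1, -5.6, 0]]])

```text
time: 6.15
eef_pos: [0.4978, 0.173, 0.189]
tcp_rot: [0.525, 0.598, -0.397, 0.457]
contact_force: [0.2, 0.1, -2.2]
opening: 0.566
```

drive_tool(series=[[[-0.04, -0.02, 0.27], [-0.1, -5.6, 0]], [[-0.01, -0.02, 0.27], [-0.1, -5.6, 0]], [[0.02, -0.02, 0.27], [-0.1, -5.6, 0]], [[0.04, -0.02, 0.27], [-0.1, -5.6, 0]], [[0.07, -0.02, 0.26], [-0.1, -5.6, 0]]])

```text
time: 6.65
eef_pos: [0.5007, 0.103, 0.1805]
tcp_rot: [0.407, 0.466, -0.514, 0.595]
contact_force: [-0.7, -0.5, -1.8]
opening: 0.57
```

Run:
```python
from plan import *
P1,R1=target([*BL,.058+.10],YB,-np.pi/2)
rows(P1,R1,6)
print(st()[0]["opening"])
```

```text
shift units [ 0.73 -0.08  1.34] turn deg [ -1.  -31.7   0.5]
[[0.12, -0.01, 0.22], [-0.2, -5.3, 0.1]] dq 0.10 c 9e-25 z 0.177
[[0.14, -0.01, 0.21], [-0.2, -5.3, 0.1]] dq 0.10 c 4e-25 z 0.174
[[0.16, -0.02, 0.2], [-0.2, -5.3, 0.1]] dq 0.10 c 1e-23 z 0.171
[[0.18, -0.02, 0.18], [-0.2, -5.3, 0.1]] dq 0.10 c 4e-23 z 0.167
[[0.19, -0.02, 0.17], [-0.2, -5.3, 0.1]] dq 0.10 c 9e-23 z 0.164
[[0.21, -0.02, 0.15], [-0.2, -5.3, 0.1]] dq 0.10 c 1e-22 z 0.161
end q [ 0.19  0.13  2.07 -0.88  1.16  0.49]
0.5699191055587354
```

drive_tool(series=[[[0.12, -0.01, 0.22], [-0.2, -5.3, 0.1]], [[0.14, -0.01, 0.21], [-0.2, -5.3, 0.1]], [[0.16, -0.02, 0.2], [-0.2, -5.3, 0.1]], [[0.18, -0.02, 0.18], [-0.2, -5.3, 0.1]], [[0.19, -0.02, 0.17], [-0.2, -5.3, 0.1]]])

```text
time: 7.15
eef_pos: [0.5045, 0.0406, 0.1641]
tcp_rot: [0.271, 0.315, -0.589, 0.693]
contact_force: [-0.1, -0.7, -1.6]
opening: 0.57
```

drive_tool(series=[[[0.2, -0.02, 0.15], [-0.2, -5.3, 0]], [[0, 0, 0], [0, 0, 0]], [[0, 0, 0], [0, 0, 0]]])

```text
time: 7.45
eef_pos: [0.5028, 0.0286, 0.1578]
tcp_rot: [0.24, 0.286, -0.602, 0.706]
contact_force: [-0.6, -0.0, -1.3]
opening: 0.569
```

Run:
```python
from plan import *
from plant import ctrl
P1,R1=target([*BL,.058+.10],YB,-np.pi/2)
rows(P1,R1,1)
for n in ("top","side","wrist"):
    c=ctrl.read_camera(n); pickle.dump(c,open(n+"3.pkl","wb")); cv2.imwrite(f"pics/{n}3.png",c["img"][:,:,::-1])
c=pickle.load(open("side3.pkl","rb")); crop(c,200,320,120,270,4,"side3c.png")
c=pickle.load(open("top3.pkl","rb")); crop(c,230,350,150,270,5,"top3c.png")
```

```text
shift units [-0.05  0.09  0.05] turn deg [0.4 0.9 0.3]
[[-0.05, 0.09, 0.05], [0.4, 0.9, 0.3]] dq 0.01 c 3e-21 z 0.161
end q [ 0.19  0.13  2.07 -0.88  1.16  0.49]
```

View pics/side3c.png

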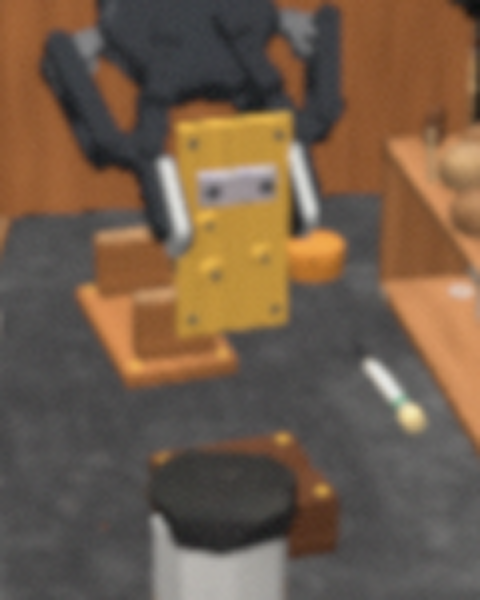

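View pics/top3c.png

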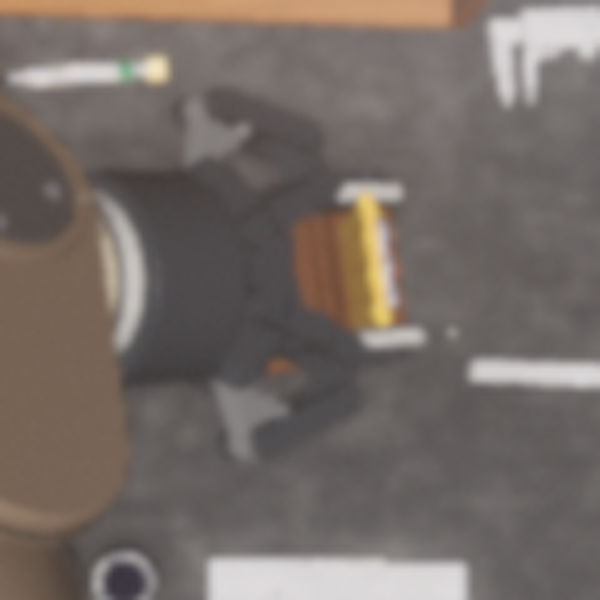

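View pics/wrist3.png

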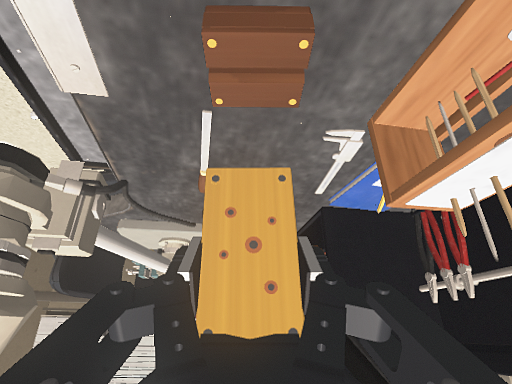

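The grip hasn't slipped: the far plate edge is still at y≈168 px in the wrist view. Next I'll measure the slot with the wrist camera and check the plate's lower corners in the side view.

Run:
```python
from plan import *
c=pickle.load(open("wrist3.pkl","rb")); crop(c,190,330,0,190,4,"w3c.png")
sd=pickle.load(open("side3.pkl","rb"))
d,Q=pickle.load(open("grip.pkl","rb")); s,R=st(); Rp=R@Q.T; cen=s["eef_pos"]+R@d
print("plate cen",cen,"tilt z",Rp[:,1])
for z in (.0025,-.0025):
  for y in (-.048,.048):
    for x in (-.025,.025):
      X=cen+Rp@[x,y,z]; a=proj(sd,X); b=proj(c,X); print((x,y,z),"side crop",((a-[200,120]+.375)*4).round(),"wrist",b.round(1))
for p in [(212,44),(304,44),(292,102),(219,101)]: print(onz(c,*p,.03).round(4))
```

```text
plate cen [0.50207687 0.03546789 0.155594  ] tilt z [ 0.11064818 -0.72082327 -0.68423007]
(-0.025, -0.048, 0.0025) side crop [177. 111.] wrist [199.7 353. ]
(0.025, -0.048, 0.0025) side crop [235. 140.] wrist [299.5 270.3]
(-0.025, 0.048, 0.0025) side crop [230. 317.] wrist [222.1 238.2]
(0.025, 0.048, 0.0025) side crop [288. 338.] wrist [274.  189.3]
(-0.025, -0.048, -0.0025) side crop [186. 106.] wrist [209.6 360.3]
(0.025, -0.048, -0.0025) side crop [245. 136.] wrist [309.4 279.3]
(-0.025, 0.048, -0.0025) side crop [240. 313.] wrist [227.4 242.8]
(0.025, 0.048, -0.0025) side crop [298. 333.] wrist [279.2 194.4]
[0.4734 0.0576 0.03  ]
[0.5308 0.0672 0.03  ]
[0.5381 0.0173 0.03  ]
[0.4811 0.0089 0.03  ]
```

View pics/w3c.png

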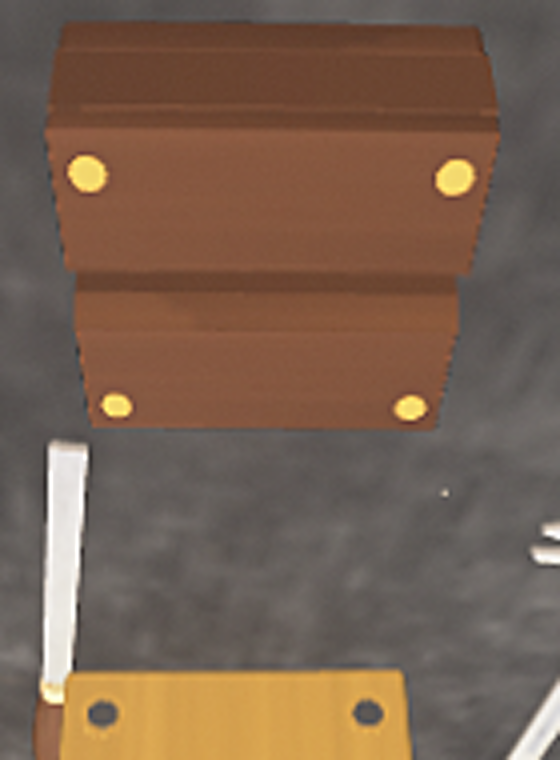

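Run:
```python
from plan import *
c=pickle.load(open("wrist3.pkl","rb"));sd=pickle.load(open("side3.pkl","rb"))
d,Q=pickle.load(open("grip.pkl","rb")); s,R=st(); Rp=R@Q; cen=s["eef_pos"]+R@d
print("plate cen",cen,"axes",Rp.round(3).tolist())
for z in (.0025,-.0025):
  for y in (-.048,.048):
    for x in (-.025,.025):
      X=cen+Rp@[x,y,z]; a=proj(sd,X); b=proj(c,X); print((x,y,z),"side crop",((a-[200,120]+.375)*4).round(),"wrist",b.round(1))
f=lambda x,y:(190+x/4-.375,y/4-.375)
E=[onz(c,*f(*q),.03) for q in [(66,271),(468,274),(76,331),(457,332)]]
print(np.round(E,4)); print("slot mid ends",((E[0]+E[2])/2).round(4),((E[1]+E[3])/2).round(4), "gap",np.linalg.norm(E[0]-E[2]))
S=np.array([onz(c,*p,.03) for p in [(212,43.5),(304,44),(292,101.7),(219,101)]]);print(S.mean(0))
dx=S[1]-S[0]+S[2]-S[3];dy=S[0]-S[3]+S[1]-S[2]; print("yaw",np.arctan2(dx[1],dx[0]),np.arctan2(-dy[0],dy[1]))
```

```text
plate cen [0.50207687 0.03546789 0.155594  ] axes [[0.989, -0.004, -0.15], [0.15, -0.018, 0.989], [-0.007, -1.0, -0.017]]
(-0.025, -0.048, 0.0025) side crop [179. 120.] wrist [193.8 358.4]
(0.025, -0.048, 0.0025) side crop [292. 108.] wrist [308.5 357.8]
(-0.025, 0.048, 0.0025) side crop [181. 330.] wrist [207.5 169.7]
(0.025, 0.048, 0.0025) side crop [289. 315.] wrist [292.8 169.9]
(-0.025, -0.048, -0.0025) side crop [182. 123.] wrist [195.6 357.5]
(0.025, -0.048, -0.0025) side crop [296. 111.] wrist [306.3 357. ]
(-0.025, 0.048, -0.0025) side crop [184. 335.] wrist [208.5 174.1]
(0.025, 0.048, -0.0025) side crop [293. 319.] wrist [291.6 174.3]
[[0.4702 0.0392 0.03  ]
 [0.5386 0.05   0.03  ]
 [0.4724 0.0263 0.03  ]
 [0.5409 0.0375 0.03  ]]
slot mid ends [0.4713 0.0327 0.03  ] [0.5398 0.0437 0.03  ] gap 0.013091685045041615
[0.50582053 0.03792378 0.03      ]
yaw 0.15607175284597793 0.14976638865714148
```

```bash
sed -i 's/BL=np.array(\[.506,.0365\]);YB=.15/BL=np.array([.5055,.0377]);YB=.153/' plan.py
python3 - <<'E'
from plan import *
P1,R1=target([*BL,.058+.045],YB,-np.pi/2)
rows(P1,R1,4)
E
```

```text
shift units [ 0.71  0.08 -0.78] turn deg [0.2 1.  0.4]
[[0.18, 0.02, -0.2], [0.0, 0.2, 0.1]] dq 0.02 c 2e-19 z 0.146
[[0.18, 0.02, -0.2], [0.0, 0.2, 0.1]] dq 0.02 c 2e-19 z 0.132
[[0.18, 0.02, -0.19], [0.0, 0.2, 0.1]] dq 0.02 c 1e-19 z 0.119
[[0.18, 0.02, -0.19], [0.0, 0.2, 0.1]] dq 0.02 c 8e-20 z 0.106
end q [ 0.2   0.22  2.09 -0.92  1.1   0.59]
```

drive_tool(series=[[[0.18, 0.02, -0.2], [0, 0.3, 0.1]], [[0.18, 0.02, -0.2], [0, 0.3, 0.1]], [[0.18, 0.02, -0.19], [0, 0.2, 0.1]], [[0.18, 0.02, -0.19], [0, 0.2, 0.1]], [[0, 0, 0], [0, 0, 0]]])

```text
time: 8.1
eef_pos: [0.5081, 0.0308, 0.1021]
tcp_rot: [0.25, 0.29, -0.596, 0.706]
contact_force: [-0.6, 0.4, -2.9]
opening: 0.568
```

Run:
```python
from plan import *
from plant import ctrl
P1,R1=target([*BL,.058+.045],YB,-np.pi/2)
rows(P1,R1,1)
for n in ("wrist","top"):
    c=ctrl.read_camera(n); pickle.dump(c,open(n+"4.pkl","wb"))
c=pickle.load(open("wrist4.pkl","rb"));crop(c,170,340,50,230,4,"w4c.png")
c=pickle.load(open("top4.pkl","rb"));crop(c,270,330,170,240,8,"t4c.png")
```

```text
shift units [-0.05 -0.03  0.05] turn deg [ 0.  -0.3 -0.1]
[[-0.05, -0.03, 0.05], [0.0, -0.3, -0.1]] dq 0.01 c 7e-28 z 0.106
end q [ 0.2   0.22  2.09 -0.92  1.1   0.59]
```

View pics/w4c.png

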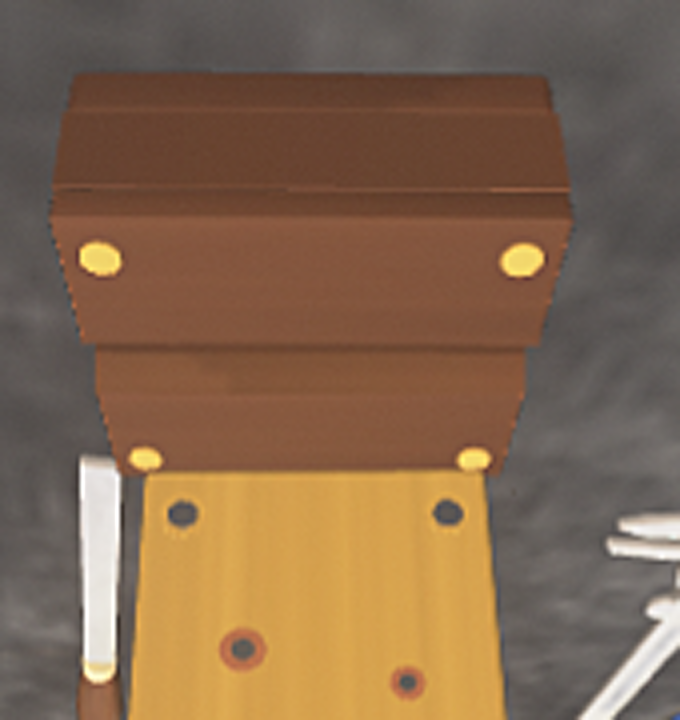

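View pics/t4c.png

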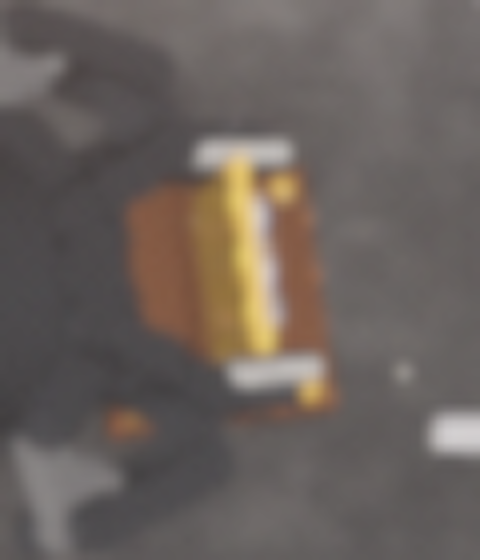

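Run:
```python
from plan import *
c=pickle.load(open("wrist4.pkl","rb"))
f=lambda x,y:(170+x/4-.375,50+y/4-.375)
E=[onz(c,*f(*q),.03) for q in [(83,345),(540,345),(97,395),(525,395)]]
a,b=(E[0]+E[2])/2,(E[1]+E[3])/2
print(a.round(4),b.round(4),"mid",((a+b)/2).round(4),"yaw",np.arctan2(*(b-a)[[1,0]]),"gap",np.linalg.norm(E[0]-E[2]))
d,Q=pickle.load(open("grip.pkl","rb")); s,R=st(); Rp=R@Q; cen=s["eef_pos"]+R@d
print("cen",cen,[((proj(c,cen+Rp@[x,.048,.0025])-[170,50]+.375)*4).round() for x in (-.025,.025)], "hole? seen edge (147,472),(485,472)")
P1,R1=target([*BL,.058+.018],YB,-np.pi/2)
rows(P1,R1,3)
```

```text
[0.4715 0.0328 0.03  ] [0.54   0.0438 0.03  ] mid [0.5058 0.0383 0.03  ] yaw 0.1582336550532857 gap 0.012659691869127184
cen [0.50793386 0.03811388 0.10108722] [array([156., 488.]), array([499., 490.])] hole? seen edge (147,472),(485,472)
shift units [ 0.35 -0.05 -0.35] turn deg [-0.1 -0.3 -0.3]
[[0.12, -0.02, -0.12], [-0.0, -0.1, -0.1]] dq 0.02 c 1e-22 z 0.096
[[0.12, -0.02, -0.12], [-0.0, -0.1, -0.1]] dq 0.02 c 1e-22 z 0.087
[[0.12, -0.02, -0.12], [-0.0, -0.1, -0.1]] dq 0.02 c 2e-22 z 0.079
end q [ 0.2   0.27  2.09 -0.95  1.06  0.64]
```

drive_tool(series=[[[0.12, -0.01, -0.12], [0, 0, 0]], [[0.12, -0.02, -0.12], [0, -0.2, -0.1]], [[0.11, -0.02, -0.11], [0, 0, -0.1]], [[0, 0, 0], [0, 0, 0]]])

```text
time: 8.6
eef_pos: [0.5076, 0.0308, 0.0784]
tcp_rot: [0.249, 0.288, -0.597, 0.706]
contact_force: [0.7, 0.6, -1.6]
opening: 0.569
```

Run:
```python
from plan import *
P1,R1=target([*BL,.058+.003],YB,-np.pi/2)
rows(P1,R1,4); d,Q=pickle.load(open("grip.pkl","rb")); s,R=st(); Rp=R@Q; print(s["eef_pos"]+R@d,Rp[:,1],s["contact_force"],s["wrist_torque"])
```

```text
shift units [ 0.2  -0.02 -0.2 ] turn deg [-0.2 -0.  -0.2]
[[0.05, -0.01, -0.05], [-0.0, -0.0, -0.0]] dq 0.01 c 6e-28 z 0.075
[[0.05, -0.01, -0.05], [-0.0, -0.0, -0.0]] dq 0.01 c 8e-28 z 0.071
[[0.05, -0.01, -0.05], [-0.0, -0.0, -0.0]] dq 0.01 c 1e-27 z 0.068
[[0.05, -0.01, -0.05], [-0.0, -0.0, -0.0]] dq 0.01 c 1e-27 z 0.064
end q [ 0.2   0.3   2.09 -0.96  1.05  0.67]
[0.50648955 0.0379234  0.07541491] [ 0.0041442   0.00136474 -0.99999048] [ 0.72182227  0.56546845 -1.58418595] [ 0.5066248   0.07109967 -0.02554989]
```

drive_tool(series=[[[0.05, -0.01, -0.05], [0, 0, 0]], [[0.05, 0, -0.05], [0, 0, 0]], [[0, 0, 0], [0, 0, 0]]])

```text
time: 8.9
eef_pos: [0.5074, 0.0307, 0.0708]
tcp_rot: [0.249, 0.288, -0.597, 0.706]
contact_force: [0.2, 0.5, -2.5]
opening: 0.567
```

drive_tool(series=[[[0.05, 0, -0.05], [0, 0, 0]], [[0.05, 0, -0.05], [0, 0, 0]], [[0, 0, 0], [0, 0, 0]]])

```text
time: 9.2
eef_pos: [0.5078, 0.0308, 0.0636]
tcp_rot: [0.25, 0.287, -0.597, 0.706]
contact_force: [-0.4, 0.2, -1.9]
opening: 0.563
```

Run:
```python
from plan import *
d,Q=pickle.load(open("grip.pkl","rb")); s,R=st(); Rp=R@Q; print(s["eef_pos"]+R@d,Rp[:,1],s["contact_force"],s["wrist_torque"])
```

```text
[0.50668395 0.03790152 0.06060321] [ 0.0055093   0.00138791 -0.99998386] [-0.39384814  0.24660163 -1.86263755] [0.54301698 0.10587338 0.00485666]
```

drive_tool(series=[[[0.03, 0, -0.03], [0, 0, 0]], [[0, 0, 0], [0, 0, 0]]])

```text
time: 9.4
eef_pos: [0.5084, 0.0307, 0.0619]
tcp_rot: [0.25, 0.287, -0.597, 0.707]
contact_force: [-0.5, 1.1, -1.5]
opening: 0.57
```

drive_tool(series=[[[0.02, 0, -0.02], [0, 0, 0]], [[0, 0, 0], [0, 0, 0]]])

```text
time: 9.6
eef_pos: [0.5088, 0.0305, 0.0621]
tcp_rot: [0.249, 0.285, -0.597, 0.707]
contact_force: [-0.1, 0.4, -1.9]
opening: 0.57
```

drive_tool(series=[[[0.05, 0, -0.04], [0, 0, 0]], [[0, 0, 0], [0, 0, 0]]])

```text
time: 9.8
eef_pos: [0.5094, 0.0299, 0.0622]
tcp_rot: [0.248, 0.283, -0.599, 0.707]
contact_force: [0.0, 0.5, -2.4]
opening: 0.567
```

Run:
```python
from plan import *
from plant import ctrl
d,Q=pickle.load(open("grip.pkl","rb")); s,R=st(); Rp=R@Q; print(s["eef_pos"]+R@d,Rp[:,1],s["contact_force"],s["wrist_torque"])
c=ctrl.read_camera("side");crop(c,220,320,160,280,5,"s5c.png");pickle.dump(c,open("side5.pkl","wb"))
```

```text
[0.50824803 0.03703104 0.05910782] [ 0.00840533 -0.007583   -0.99993592] [ 0.03168147  0.50381281 -2.36188047] [0.84020222 0.21675902 0.01868151]
```

View pics/s5c.png

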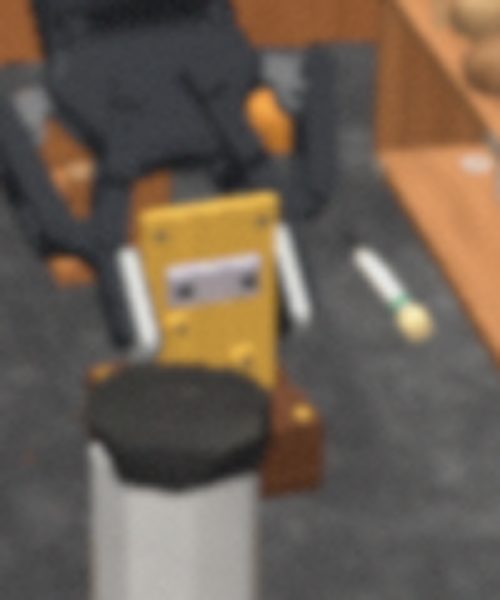

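Run:
```python
from plan import *
s,R=st(); print(s["qpos"].round(3),s["dq"].round(4),s["joint_efforts"].round(2),s["eef_pos"],s["contact_force"],s["wrist_torque"],s["opening"])
for q,p,r in logs()[-5:]: print(q.round(3),p.round(4), (fk(q,k)[0]-p).round(5))
```

```text
[ 0.196  0.311  2.083 -0.974  1.047  0.685] [-0.0013  0.0079  0.0043 -0.0198 -0.0038  0.0032] [-7.300e-01 -3.290e+01 -2.053e+01 -1.380e+00  1.320e+00  1.000e-02] [0.50952869 0.02999523 0.06196936] [ 0.25118767  1.55782182 -0.40633038] [0.53633444 0.16974001 0.03231441] 0.5697252924211266
[ 0.195  0.272  2.087 -0.95   1.061  0.644] [0.5076 0.0308 0.0784] [-0. -0.  0.]
[ 0.195  0.272  2.087 -0.95   1.061  0.644] [0.5076 0.0308 0.0784] [-0. -0.  0.]
[ 0.195  0.302  2.087 -0.964  1.043  0.673] [0.5078 0.0308 0.0636] [-0. -0.  0.]
[ 0.196  0.311  2.083 -0.974  1.048  0.685] [0.5094 0.0299 0.0622] [-0. -0.  0.]
[ 0.196  0.311  2.083 -0.974  1.047  0.685] [0.5095 0.03   0.062 ] [-0. -0.  0.]
```

The plate has stopped descending at the expected seated height, with its bottom at about 11 mm (slot floor at 10 mm) and its weight partly off the wrist. I'll release it.

drive_tool(series=[[[0, 0, 0], [0, 0, 0]], [[0, 0, 0], [0, 0, 0]], [[0, 0, 0], [0, 0, 0]], [[0, 0, 0], [0, 0, 0]]], grip=0.7)

```text
time: 10.25
eef_pos: [0.51, 0.0296, 0.0618]
tcp_rot: [0.248, 0.283, -0.598, 0.708]
contact_force: [-0.0, -0.1, -0.8]
opening: 0.85
```

Run:
```python
from plan import *
from plant import ctrl
s,R=st(); print(s["eef_pos"],s["contact_force"],s["wrist_torque"],s["opening"])
for n in ("wrist","side"):
    c=ctrl.read_camera(n); pickle.dump(c,open(n+"6.pkl","wb")); cv2.imwrite(f"pics/{n}6.png",c["img"][:,:,::-1])
crop(c,220,320,160,280,5,"s6c.png")
```

```text
[0.51002901 0.02958909 0.06184543] [-0.03965064 -0.10847393 -0.8077563 ] [ 0.31445655  0.09633547 -0.0364587 ] 0.850149320950771
```

View pics/s6c.png

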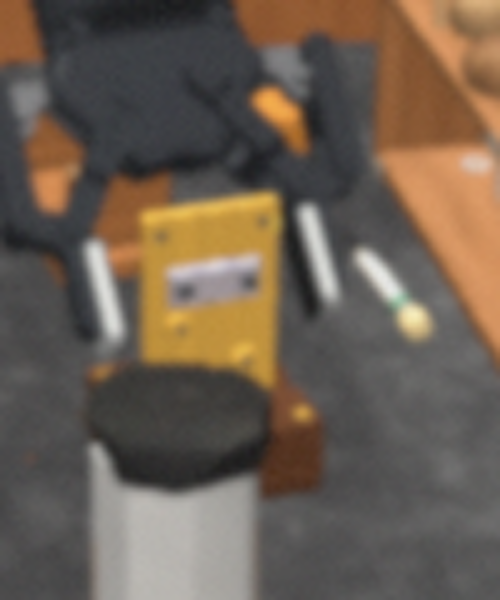

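View pics/wrist6.png

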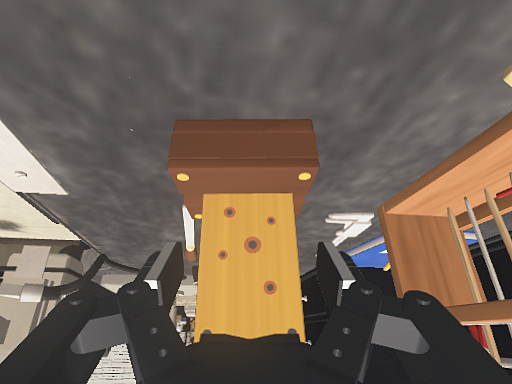

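The plate stands unsupported in the slot, with its top edge unchanged at about (142..278, 195..212) in the side crop, and the jaws are clear. I'll back straight out.

drive_tool(series=[[[-0.3, 0, 0], [0, 0, 0]], [[-0.6, 0, 0], [0, 0, 0]], [[-0.7, 0, 0], [0, 0, 0]], [[-0.7, 0, 0], [0, 0, 0]], [[-0.4, 0, 0], [0, 0, 0]]])

```text
time: 10.85
eef_pos: [0.4906, 0.1283, 0.159]
tcp_rot: [0.247, 0.285, -0.6, 0.705]
contact_force: [0.6, -0.4, 0.5]
opening: 0.845
```

Run:
```python
from plan import *
from plant import ctrl
for n in ("top","side"):
    c=ctrl.read_camera(n); pickle.dump(c,open(n+"7.pkl","wb"))
    if n=="side": crop(c,220,320,160,280,5,"s7c.png")
    else: crop(c,230,350,150,270,5,"t7c.png")
```

```text
(no output)
```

View pics/t7c.png

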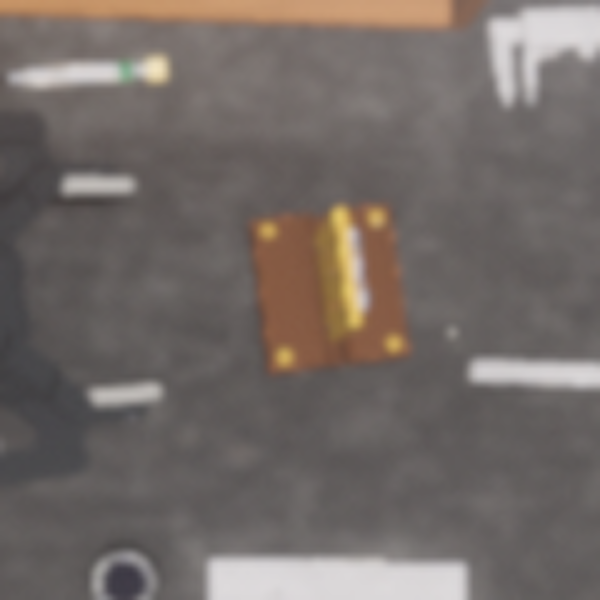

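View pics/s7c.png

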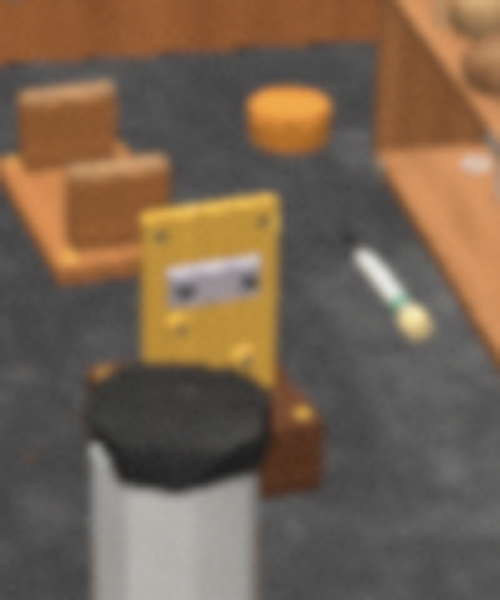

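Run:
```python
from plan import *
t=pickle.load(open("top7.pkl","rb"));s=pickle.load(open("side7.pkl","rb"))
ft=lambda x,y:(230+x/5-.4,150+y/5-.4); fs=lambda x,y:(220+x/5-.4,160+y/5-.4)
for q in [(340,205),(356,328)]: print("top",onz(t,*ft(*q),.106).round(4))
for q in [(142,210),(279,195)]: print("side",onz(s,*fs(*q),.106).round(4))
print(tri(t,ft(340,205),s,fs(279,195)),tri(t,ft(356,328),s,fs(142,210)))
# pixelwise: bright yellow ridge
hsv=cv2.cvtColor(t["img"],cv2.COLOR_RGB2HSV); m=cv2.inRange(hsv,(20,140,60),(35,255,255)); m[:190]=0;m[216:]=0;m[:,:285]=0;m[:,306:]=0
for v in range(190,217):
    u=np.where(m[v])[0]
    if len(u): print(v,u.min(),u.max(),t["img"][v,u.min():u.max()+3].sum(1))
```

```text
top [0.534  0.0404 0.106 ]
top [0.4826 0.0327 0.106 ]
side [0.4831 0.0381 0.106 ]
side [0.5329 0.0416 0.106 ]
(array([0.53329734, 0.04056909, 0.10657039]), np.float64(0.0013223525713682933)) (array([0.48234682, 0.03297504, 0.10848925]), np.float64(0.00011708782517675639))
195 296 297 [382 464 513 514]
196 297 297 [439 517 563]
197 297 297 [415 513 568]
198 297 297 [408 507 556]
199 297 297 [415 512 551]
200 297 297 [414 507 546]
201 297 297 [400 488 541]
202 297 298 [384 467 539 579]
203 298 298 [447 529 582]
204 298 298 [428 521 577]
205 298 298 [412 507 564]
206 298 298 [413 505 548]
207 298 298 [422 515 550]
208 297 298 [339 421 513 556]
209 298 298 [402 491 553]
210 298 299 [378 463 537 586]
211 299 299 [439 521 565]
212 299 299 [412 501 525]
213 299 299 [403 494 498]
214 299 299 [396 472 470]
```

```bash
cat >> plan.py <<'E'
def pick():
    xt=np.array([0,0,-1.]);ty=-AYB; return np.array([.508,.0378,.099]),np.column_stack([xt,ty,np.cross(xt,ty)])
E
python3 - <<'E'
from plan import *
p,R=pick(); rows(p+[0,0,.12],R,15)
E
```

```text
shift units [0.49 0.04 2.14] turn deg [ 84.9  35.2 -36.2]
[[0.03, 0.0, 0.14], [5.7, 2.3, -2.4]] dq 0.05 c 1e-19 z 0.164
[[0.03, 0.02, 0.14], [5.7, 2.3, -2.4]] dq 0.05 c 6e-19 z 0.167
[[0.02, 0.03, 0.14], [5.7, 2.3, -2.4]] dq 0.05 c 2e-18 z 0.171
[[0.01, 0.05, 0.14], [5.7, 2.3, -2.4]] dq 0.05 c 6e-18 z 0.175
[[0.0, 0.06, 0.13], [5.7, 2.3, -2.4]] dq 0.05 c 1e-17 z 0.179
[[-0.0, 0.07, 0.13], [5.7, 2.3, -2.4]] dq 0.05 c 8e-31 z 0.183
[[-0.01, 0.09, 0.12], [5.7, 2.3, -2.4]] dq 0.05 c 3e-30 z 0.187
[[-0.02, 0.1, 0.11], [5.7, 2.3, -2.4]] dq 0.05 c 1e-30 z 0.191
[[-0.03, 0.11, 0.1], [5.7, 2.3, -2.4]] dq 0.05 c 6e-30 z 0.195
[[-0.04, 0.11, 0.08], [5.7, 2.3, -2.4]] dq 0.05 c 3e-30 z 0.199
[[-0.05, 0.12, 0.07], [5.7, 2.3, -2.4]] dq 0.05 c 3e-30 z 0.203
[[-0.05, 0.12, 0.06], [5.7, 2.3, -2.4]] dq 0.06 c 8e-30 z 0.207
[[-0.06, 0.13, 0.04], [5.7, 2.3, -2.4]] dq 0.06 c 3e-30 z 0.211
[[-0.07, 0.13, 0.03], [5.7, 2.3, -2.4]] dq 0.06 c 2e-29 z 0.215
[[-0.07, 0.13, 0.01], [5.7, 2.3, -2.4]] dq 0.06 c 4e-29 z 0.219
end q [-0.13 -0.06  2.   -0.    1.2   1.29]
```

drive_tool(series=[[[0.03, 0, 0.14], [5.7, 2.3, -2.4]], [[0.03, 0.02, 0.14], [5.7, 2.3, -2.4]], [[0.02, 0.03, 0.14], [5.7, 2.3, -2.4]], [[0.01, 0.05, 0.14], [5.7, 2.3, -2.4]], [[0, 0.06, 0.13], [5.7, 2.3, -2.4]]])

```text
time: 11.45
eef_pos: [0.4926, 0.0982, 0.1748]
tcp_rot: [-0.443, -0.221, 0.697, -0.519]
contact_force: [0.7, 0.1, 0.6]
opening: 0.85
```

drive_tool(series=[[[0, 0.07, 0.13], [5.7, 2.3, -2.4]], [[-0.01, 0.09, 0.12], [5.7, 2.3, -2.4]], [[-0.02, 0.1, 0.11], [5.7, 2.3, -2.4]], [[-0.03, 0.11, 0.1], [5.7, 2.3, -2.4]], [[-0.04, 0.11, 0.08], [5.7, 2.3, -2.4]]])

```text
time: 11.95
eef_pos: [0.4947, 0.0632, 0.1904]
tcp_rot: [-0.601, -0.134, 0.735, -0.284]
contact_force: [0.1, -0.2, -0.4]
opening: 0.847
```

Run:
```python
from plan import *
p,R=pick(); rows(p+[0,0,.10],R,6)
```

```text
shift units [-0.07  0.59  0.1 ] turn deg [ 25.8  12.  -11.4]
[[-0.01, 0.1, 0.02], [4.3, 2.0, -1.9]] dq 0.04 c 5e-18 z 0.192
[[-0.01, 0.1, 0.01], [4.3, 2.0, -1.9]] dq 0.04 c 7e-18 z 0.193
[[-0.02, 0.1, 0.0], [4.3, 2.0, -1.9]] dq 0.04 c 1e-17 z 0.195
[[-0.02, 0.1, -0.01], [4.3, 2.0, -1.9]] dq 0.04 c 1e-17 z 0.196
[[-0.02, 0.1, -0.02], [4.3, 2.0, -1.9]] dq 0.04 c 1e-30 z 0.198
[[-0.03, 0.09, -0.02], [4.3, 2.0, -1.9]] dq 0.05 c 3e-30 z 0.199
end q [-0.13 -0.04  2.02  0.    1.16  1.29]
```

drive_tool(series=[[[-0.01, 0.11, 0.02], [5.2, 2.4, -2.3]], [[-0.01, 0.11, 0.01], [5.2, 2.4, -2.3]], [[-0.02, 0.12, 0], [5.2, 2.4, -2.3]], [[-0.02, 0.12, -0.02], [5.2, 2.4, -2.3]], [[-0.03, 0.12, -0.03], [5.2, 2.4, -2.3]]])

```text
time: 12.45
eef_pos: [0.5054, 0.0336, 0.1936]
tcp_rot: [0.706, 0.048, -0.705, 0.041]
contact_force: [-0.2, -0.0, 0.5]
opening: 0.851
```

drive_tool(series=[[[0, 0, 0], [0, 0, 0]], [[0, 0, 0], [0, 0, 0]]], grip=0)

```text
time: 12.65
eef_pos: [0.5039, 0.0315, 0.1922]
tcp_rot: [-0.705, -0.047, 0.706, -0.04]
contact_force: [0.8, -0.3, 0.1]
opening: 0.525
```

Run:
```python
from plan import *
from plant import ctrl
p,R=pick(); rows(p,R,4)
c=ctrl.read_camera("wrist"); pickle.dump(c,open("wrist8.pkl","wb")); cv2.imwrite("pics/wrist8.png",c["img"][:,:,::-1])
```

```text
shift units [ 1.86 -0.1  -0.1 ] turn deg [-1.8  0.1  0.6]
[[0.47, -0.02, -0.02], [-0.4, 0.0, 0.1]] dq 0.05 c 2e-28 z 0.169
[[0.47, -0.02, -0.02], [-0.4, 0.0, 0.1]] dq 0.05 c 4e-29 z 0.146
[[0.47, -0.03, -0.02], [-0.4, 0.0, 0.1]] dq 0.05 c 4e-30 z 0.122
[[0.47, -0.03, -0.02], [-0.4, 0.0, 0.1]] dq 0.05 c 2e-30 z 0.099
end q [-0.13  0.09  2.09 -0.    0.96  1.29]
```

View pics/wrist8.png

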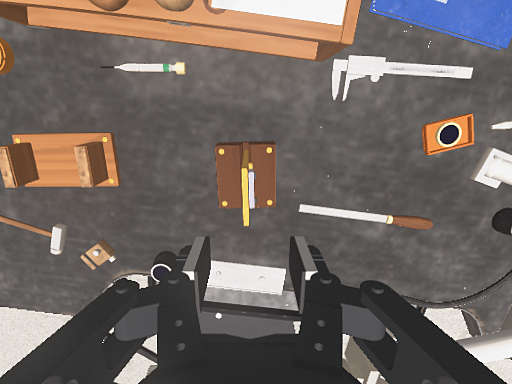

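Run:
```python
from plan import *
c=pickle.load(open("wrist8.pkl","rb")); crop(c,205,285,130,240,6,"w8c.png")
```

View pics/w8c.png

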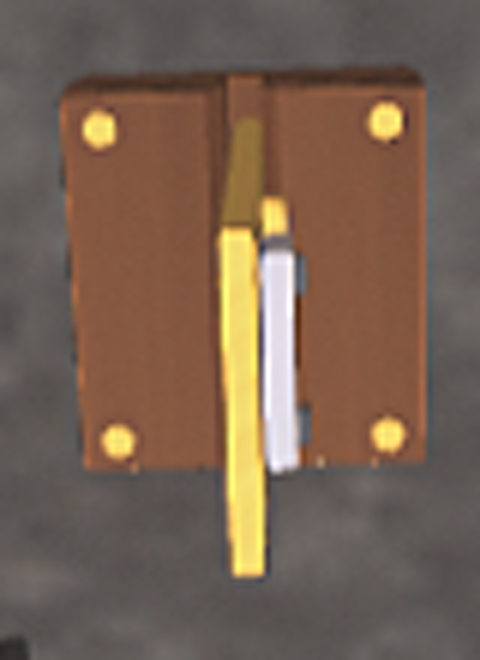

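Run:
```python
from plan import *
c=pickle.load(open("wrist8.pkl","rb"))
f=lambda x,y:(205+x/6-.42,130+y/6-.42)
a,b=[onz(c,*f(*q),.106) for q in [(237,228),(249,576)]]
print(a,b,(a+b)/2,np.linalg.norm(a-b),"yaw",np.arctan2(*(a-b)[[1,0]]))
s,R=st(); print((R.T@((a+b)/2-s["eef_pos"]))*1000, s["eef_pos"])
for q in [(220,228),(253,228),(234,576),(267,576)]: print(onz(c,*f(*q),.106).round(4))
```

```text
[0.53299609 0.04078832 0.106     ] [0.48353205 0.03323712 0.106     ] [0.50826407 0.03701272 0.106     ] 0.05003711252647062 yaw 0.15149069924651976
[86.11677706 -3.81345211 -5.05010496] [0.50394848 0.03176156 0.19208104]
[0.5327 0.043  0.106 ]
[0.5333 0.0387 0.106 ]
[0.4833 0.0353 0.106 ]
[0.4839 0.0307 0.106 ]
```

The wrist view gives the plate's top edge centre at (0.508, 0.037). The edge measures 50.0 mm, as it should, and its yaw is 0.15. I'll descend over it.

drive_tool(series=[[[0.2, -0.03, -0.03], [-0.5, 0, 0.1]], [[0.5, -0.02, -0.03], [-0.5, 0, 0.1]], [[0.5, -0.02, -0.02], [-0.4, 0, 0.1]], [[0.3, -0.02, -0.02], [-0.4, 0, 0.1]], [[0, 0, 0], [0, 0, 0]]])

```text
time: 13.2
eef_pos: [0.5077, 0.0405, 0.1117]
tcp_rot: [-0.703, -0.059, 0.706, -0.058]
contact_force: [-0.2, -0.6, -0.5]
opening: 0.499
```

Run:
```python
from plan import *
p,R=pick(); p[1]=.0371; rows(p,R,2); print(st()[0]["opening"])
```

```text
shift units [0.25 0.07 0.01] turn deg [0.8 0.2 0.1]
[[0.13, 0.03, 0.0], [0.4, 0.1, 0.0]] dq 0.02 c 2e-22 z 0.105
[[0.13, 0.03, 0.0], [0.4, 0.1, 0.0]] dq 0.02 c 1e-22 z 0.099
end q [-0.13  0.09  2.09 -0.    0.96  1.29]
0.4991633628912706
```

drive_tool(series=[[[0.12, 0.04, 0], [0.4, 0.1, 0]], [[0.11, 0.03, 0], [0.3, 0.1, 0]], [[0, 0, 0], [0, 0, 0]]])

```text
time: 13.5
eef_pos: [0.5086, 0.0378, 0.0994]
tcp_rot: [-0.705, -0.055, 0.705, -0.055]
contact_force: [-0.7, -0.3, 0.5]
opening: 0.501
```

Run:
```python
from plan import *
p,R=pick(); p[1]=.0371; rows(p,R,1); print(st()[0]["contact_force"])
```

```text
shift units [0.01 0.01 0.01] turn deg [0.2 0.  0.1]
[[0.01, 0.01, 0.01], [0.2, 0.0, 0.1]] dq 0.00 c 1e-29 z 0.099
end q [-0.13  0.09  2.09 -0.    0.96  1.29]
[-0.67326308 -0.34285772  0.52765406]
```

drive_tool(series=[[[0, 0, 0], [0, 0, 0]], [[0, 0, 0], [0, 0, 0]], [[0, 0, 0], [0, 0, 0]], [[0, 0, 0], [0, 0, 0]], [[0, 0, 0], [0, 0, 0]]], grip=-1, newtons=60)

```text
time: 14.0
eef_pos: [0.5097, 0.0374, 0.1013]
tcp_rot: [0.706, 0.055, -0.704, 0.055]
contact_force: [0.5, 0.3, -1.7]
opening: 0.037
```

drive_tool(series=[[[0, 0, 0], [0, 0, 0]], [[0, 0, 0], [0, 0, 0]], [[0, 0, 0], [0, 0, 0]]], newtons=90)

```text
time: 14.3
eef_pos: [0.5095, 0.0374, 0.1012]
tcp_rot: [0.706, 0.055, -0.704, 0.055]
contact_force: [0.7, 0.2, -1.4]
opening: 0.025
```

Run:
```python
from plan import *
from plant import ctrl
s,R=st(); print(s["eef_pos"],s["contact_force"],s["wrist_torque"],s["opening"])
for n in ("wrist","side"):
    c=ctrl.read_camera(n); cv2.imwrite(f"pics/{n}9.png",c["img"][:,:,::-1])
crop(c,220,320,150,270,5,"s9c.png")
```

```text
[0.50953448 0.03740267 0.10116061] [ 0.66716627  0.20311158 -1.43227082] [-0.01681028  0.00680081  0.02099781] 0.02495749111122057
```

View pics/s9c.png

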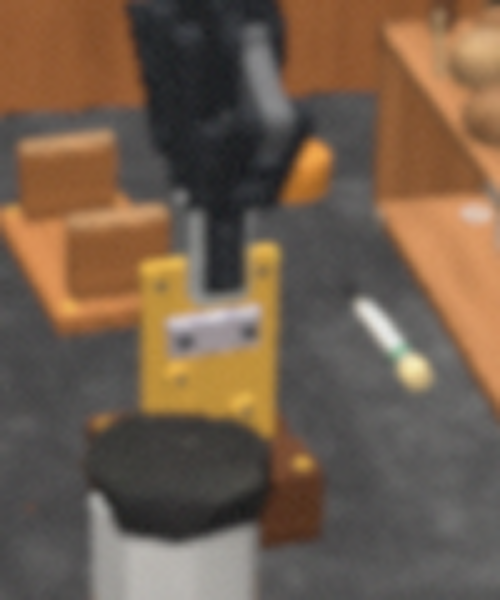

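View pics/wrist9.png

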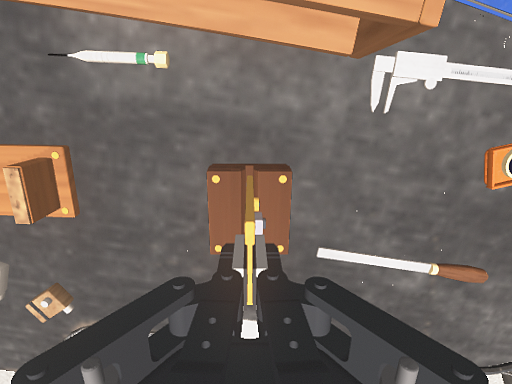

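drive_tool(series=[[[-0.15, 0, 0], [0, 0, 0]], [[-0.3, 0, 0], [0, 0, 0]], [[-0.5, 0, 0], [0, 0, 0]], [[-0.7, 0, 0], [0, 0, 0]], [[-0.7, 0, 0], [0, 0, 0]]])

```text
time: 14.9
eef_pos: [0.5045, 0.0379, 0.2162]
tcp_rot: [-0.7, -0.056, 0.71, -0.054]
contact_force: [0.1, 0.5, -2.2]
opening: 0.028
```

Run:
```python
from plan import *
from plant import ctrl
s,R=st(); print(s["eef_pos"],s["contact_force"],s["wrist_torque"],s["opening"])
c=ctrl.read_camera("side"); crop(c,200,320,100,260,4,"s10c.png")
yw=-1.8; X=np.array([np.cos(yw),np.sin(yw),0]);Y=np.array([0,0,1.]);Rf=np.column_stack([X,Y,np.cross(X,Y)])
rows(np.array([.5,.2,.22]),Rf,16)
```

```text
[0.50452234 0.03790277 0.2162294 ] [ 0.08395676  0.53980639 -2.15389496] [-0.02260984 -0.0389961  -0.01750525] 0.027856623569111266
shift units [ 0.08 -3.23 -0.34] turn deg [ 17.4 -17.2  88.8]
[[0.0, -0.2, -0.02], [1.1, -1.1, 5.6]] dq 0.12 c 1e-26 z 0.223
[[-0.02, -0.2, -0.02], [1.1, -1.1, 5.6]] dq 0.12 c 7e-27 z 0.223
[[-0.03, -0.2, -0.01], [1.1, -1.1, 5.6]] dq 0.12 c 1e-27 z 0.223
[[-0.05, -0.2, -0.01], [1.1, -1.1, 5.6]] dq 0.11 c 8e-29 z 0.223
[[-0.07, -0.19, -0.0], [1.1, -1.1, 5.6]] dq 0.10 c 7e-30 z 0.223
[[-0.09, -0.18, 0.0], [1.1, -1.1, 5.6]] dq 0.09 c 1e-29 z 0.222
[[-0.11, -0.17, 0.01], [1.1, -1.1, 5.6]] dq 0.08 c 6e-30 z 0.222
[[-0.12, -0.16, 0.01], [1.1, -1.1, 5.6]] dq 0.07 c 2e-30 z 0.222
[[-0.14, -0.15, 0.02], [1.1, -1.1, 5.6]] dq 0.07 c 2e-30 z 0.222
[[-0.15, -0.13, 0.02], [1.1, -1.1, 5.6]] dq 0.07 c 1e-30 z 0.221
[[-0.16, -0.12, 0.03], [1.1, -1.1, 5.6]] dq 0.08 c 3e-31 z 0.221
[[-0.17, -0.1, 0.03], [1.1, -1.1, 5.6]] dq 0.08 c 1e-30 z 0.221
[[-0.18, -0.08, 0.04], [1.1, -1.1, 5.6]] dq 0.08 c 2e-31 z 0.221
[[-0.19, -0.06, 0.04], [1.1, -1.1, 5.6]] dq 0.08 c 1e-30 z 0.220
[[-0.19, -0.04, 0.05], [1.1, -1.1, 5.6]] dq 0.08 c 1e-30 z 0.220
[[-0.2, -0.02, 0.05], [1.1, -1.1, 5.6]] dq 0.08 c 2e-30 z 0.220
end q [ 0.52  0.64  1.61 -1.04  2.13  2.41]
```

View pics/s10c.png

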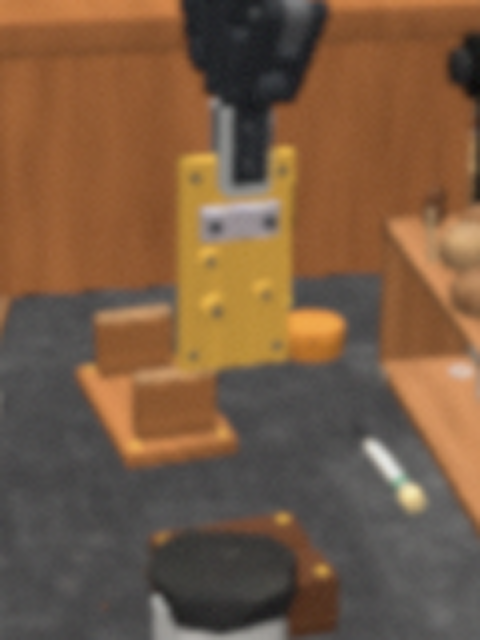

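The plate is lifted clear of the block and upright in the jaws. I'll turn it level over 16 rows.

drive_tool(series=[[[0, -0.2, -0.02], [1.1, -1.1, 5.6]], [[-0.02, -0.2, -0.02], [1.1, -1.1, 5.6]], [[-0.03, -0.2, -0.01], [1.1, -1.1, 5.6]], [[-0.05, -0.2, -0.01], [1.1, -1.1, 5.6]], [[-0.07, -0.19, 0], [1.1, -1.1, 5.6]]])

```text
time: 15.45
eef_pos: [0.5091, 0.0867, 0.2305]
tcp_rot: [-0.668, 0.164, 0.7, -0.193]
contact_force: [0.1, -0.4, -1.3]
opening: 0.028
```

drive_tool(series=[[[-0.09, -0.18, 0], [1.1, -1.1, 5.6]], [[-0.11, -0.17, 0.01], [1.1, -1.1, 5.6]], [[-0.12, -0.16, 0.01], [1.1, -1.1, 5.6]], [[-0.14, -0.15, 0.02], [1.1, -1.1, 5.6]], [[-0.15, -0.13, 0.02], [1.1, -1.1, 5.6]]])

```text
time: 15.95
eef_pos: [0.5079, 0.1423, 0.2292]
tcp_rot: [-0.584, 0.369, 0.65, -0.318]
contact_force: [0.4, -0.3, -1.7]
opening: 0.029
```

Run:
```python
from plan import *
s,R=st(); print(s["eef_pos"],s["contact_force"],s["wrist_torque"],s["opening"])
yw=-1.8; X=np.array([np.cos(yw),np.sin(yw),0]);Y=np.array([0,0,1.]);Rf=np.column_stack([X,Y,np.cross(X,Y)])
rows(np.array([.5,.2,.22]),Rf,6)
```

```text
[0.50793089 0.14232929 0.22921665] [ 0.42331989 -0.25648229 -1.74060085] [ 0.74125807 -0.0672764   0.01768351] 0.028940232397085375
shift units [-0.86 -0.76  0.27] turn deg [ 4.5 -6.  31.5]
[[-0.14, -0.13, 0.05], [0.8, -1.0, 5.2]] dq 0.07 c 2e-30 z 0.228
[[-0.15, -0.11, 0.05], [0.8, -1.0, 5.2]] dq 0.07 c 2e-19 z 0.226
[[-0.16, -0.1, 0.05], [0.8, -1.0, 5.2]] dq 0.07 c 1e-30 z 0.225
[[-0.17, -0.08, 0.06], [0.8, -1.0, 5.2]] dq 0.07 c 1e-30 z 0.223
[[-0.17, -0.07, 0.06], [0.8, -1.0, 5.2]] dq 0.07 c 8e-31 z 0.222
[[-0.18, -0.05, 0.07], [0.8, -1.0, 5.2]] dq 0.07 c 9e-31 z 0.220
end q [ 0.52  0.64  1.61 -1.04  2.13  2.41]
```

drive_tool(series=[[[-0.14, -0.13, 0.05], [0.8, -1, 5.2]], [[-0.15, -0.11, 0.05], [0.8, -1, 5.2]], [[-0.16, -0.1, 0.05], [0.8, -1, 5.2]], [[-0.17, -0.08, 0.06], [0.8, -1, 5.2]], [[-0.17, -0.07, 0.06], [0.8, -1, 5.2]]])

```text
time: 16.45
eef_pos: [0.5023, 0.195, 0.2193]
tcp_rot: [-0.467, 0.529, 0.571, -0.42]
contact_force: [0.6, -0.9, -2.3]
opening: 0.029
```

drive_tool(series=[[[-0.18, -0.05, 0.07], [0.8, -1, 5.2]], [[0, 0, 0], [0, 0, 0]], [[0, 0, 0], [0, 0, 0]]])

```text
time: 16.75
eef_pos: [0.5008, 0.206, 0.2133]
tcp_rot: [-0.44, 0.555, 0.552, -0.439]
contact_force: [-0.9, -0.5, -2.0]
opening: 0.031
```

Run:
```python
from plan import *
from plant import ctrl
s,R=st(); print(s["eef_pos"],s["contact_force"],s["wrist_torque"],s["opening"]); print(R.round(3))
yw=-1.8; X=np.array([np.cos(yw),np.sin(yw),0]);Y=np.array([0,0,1.]);Rf=np.column_stack([X,Y,np.cross(X,Y)])
rows(s["eef_pos"],Rf,1)
for n in ("side","top","wrist"):
    c=ctrl.read_camera(n); cv2.imwrite(f"pics/{n}11.png",c["img"][:,:,::-1]); pickle.dump(c,open(n+"11.pkl","wb"))
    if n=="side": crop(c,170,330,90,230,5,"s11c.png")
```

```text
[0.50081791 0.2060476  0.21329081] [-0.87114015 -0.45051256 -2.00492977] [ 0.81437959 -0.20684694 -0.02565265] 0.030859503153694057
[[-0.226 -0.003 -0.974]
 [-0.974  0.002  0.226]
 [ 0.002  1.    -0.004]]
shift units [0. 0. 0.] turn deg [-0.2 -0.  -0.1]
[[0.0, 0.0, 0.0], [-0.2, -0.0, -0.1]] dq 0.00 c 6e-23 z 0.213
end q [ 0.53  0.65  1.6  -1.03  2.13  2.41]
```

View pics/s11c.png

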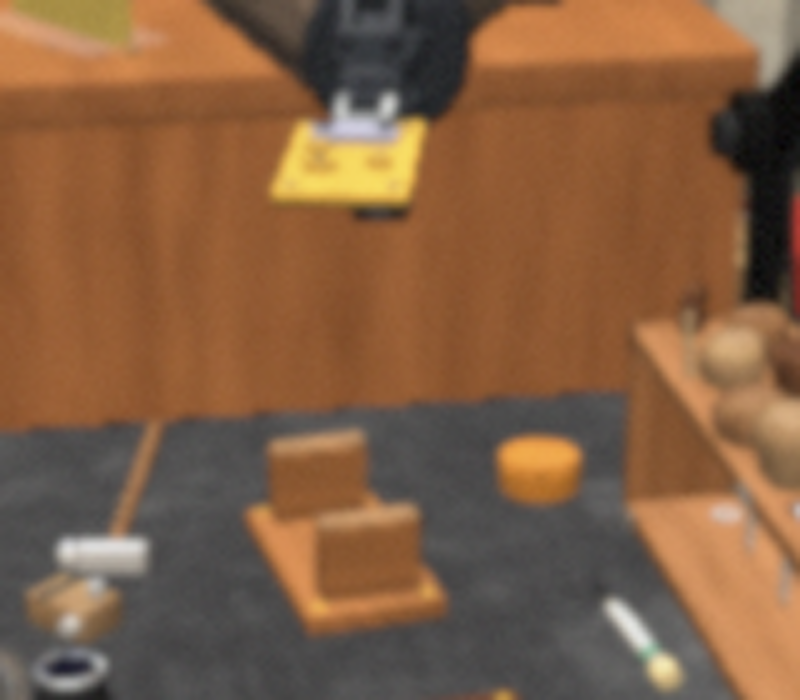

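View pics/wrist11.png

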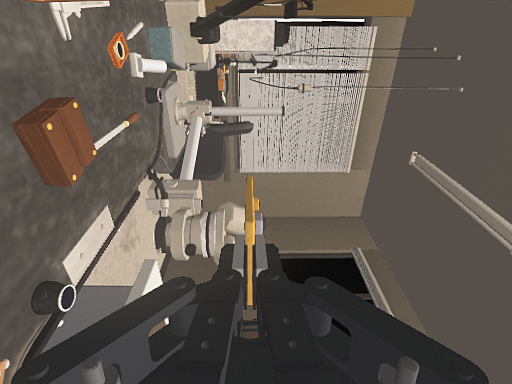

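View pics/top11.png

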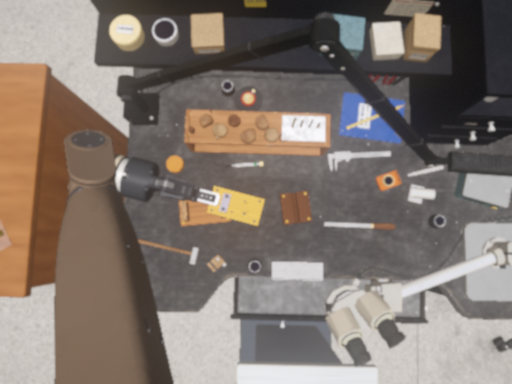

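drive_tool(series=[[[0, 0, 0], [0, 0, 0]], [[0, 0, 0], [0, 0, 0]], [[0, 0, 0], [0, 0, 0]], [[0, 0, 0], [0, 0, 0]], [[0, 0, 0], [0, 0, 0]]])

```text
time: 17.4
eef_pos: [0.5014, 0.2049, 0.2178]
tcp_rot: [-0.443, 0.556, 0.553, -0.436]
contact_force: [-0.5, 0.0, -1.5]
opening: 0.03
```

Run:
```python
from plan import *
from plant import ctrl
s,R=st(); print(s["eef_pos"],R[:,1],s["dq"].round(4),s["opening"],s["contact_force"])
c=ctrl.read_camera("side");t=ctrl.read_camera("top");crop(c,210,270,90,150,10,"s12c.png");crop(t,185,275,175,235,8,"t12c.png")
pickle.dump((c,t),open("l.pkl","wb"))
for x in (-.005,.091):
  for z in (-.025,.025):
    X=s["eef_pos"]+R@[x,.0025,z]; print(x,z,((proj(c,X)-[210,90]+.45)*10).round(),((proj(t,X)-[185,175]+.44)*8).round())
o=pickle.load(open("top0.pkl","rb"))["img"]; d=cv2.absdiff(o,t["img"]).max(2); cv2.imwrite("pics/diff.png",(d>40).astype(np.uint8)*255)
```

```text
[0.50141513 0.20492734 0.21777439] [-0.01027108 -0.00262017  0.99994382] [-0.0002 -0.0031 -0.0005  0.002  -0.0018 -0.0012] 0.03000937295188292 [-0.54055138  0.02596288 -1.49128568]
-0.005 -0.025 [466. 221.] [234.  74.]
-0.005 0.025 [214. 220.] [174. 286.]
0.091 -0.025 [436. 365.] [642. 183.]
0.091 0.025 [159. 363.] [585. 396.]
```

View pics/s12c.png

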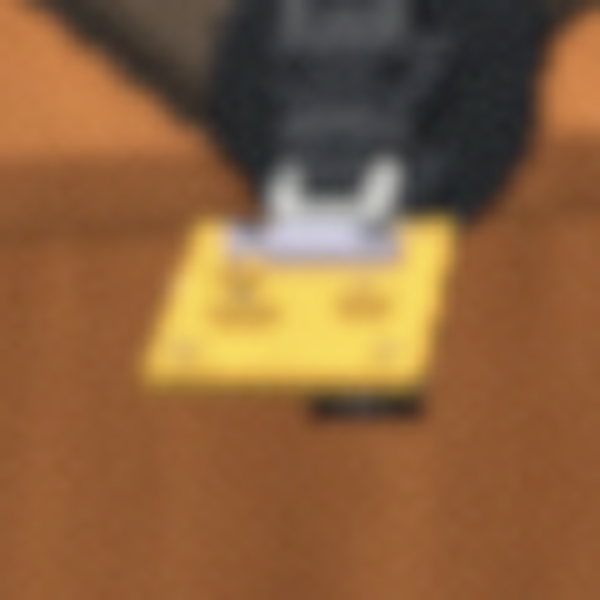

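View pics/t12c.png

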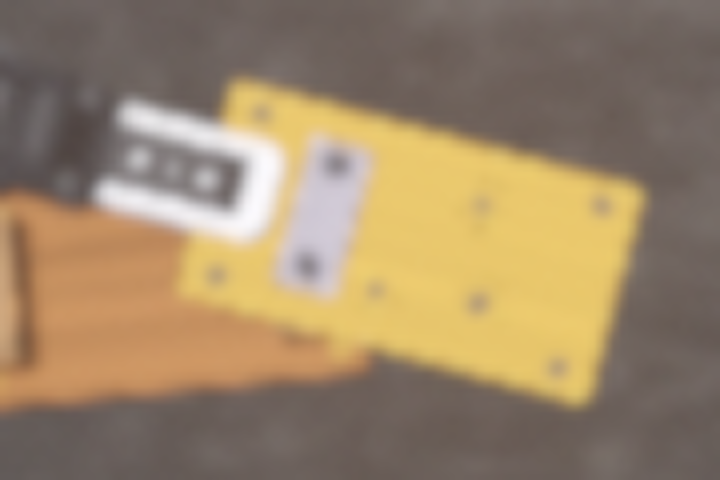

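View pics/diff.png

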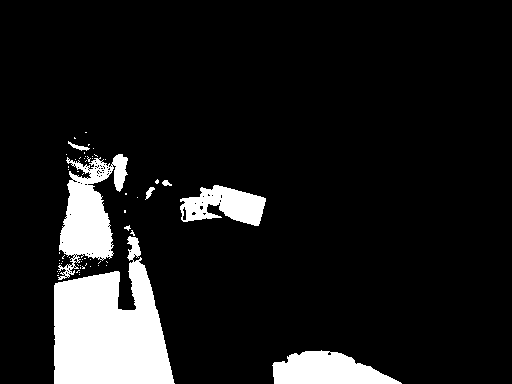

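Train side up: the corners agree with prediction within about 1.6 px in side and top views, a droop of about 0.03 rad at most. The top-view difference against the start picture shows changes only at the arm and plate. I'll run one stillness check before handing in.

drive_tool(series=[[[0, 0, 0], [0, 0, 0]], [[0, 0, 0], [0, 0, 0]], [[0, 0, 0], [0, 0, 0]], [[0, 0, 0], [0, 0, 0]], [[0, 0, 0], [0, 0, 0]]])

```text
time: 18.0
eef_pos: [0.5013, 0.205, 0.2172]
tcp_rot: [-0.442, 0.556, 0.553, -0.436]
contact_force: [0.2, 0.3, -1.4]
opening: 0.027
```

drive_tool(series=[[[0, 0, 0], [0, 0, 0]], [[0, 0, 0], [0, 0, 0]], [[0, 0, 0], [0, 0, 0]], [[0, 0, 0], [0, 0, 0]], [[0, 0, 0], [0, 0, 0]]])

```text
time: 18.5
eef_pos: [0.5013, 0.205, 0.2172]
tcp_rot: [-0.442, 0.556, 0.553, -0.436]
contact_force: [-1.4, 0.2, -2.2]
opening: 0.032
```

```bash
python3 -c "
from plant import ctrl
s=ctrl.get_state();print(s['dq'].round(4),s['eef_pos'],s['opening']);print(ctrl.sign_off())"
```

```text
[-0.0005  0.0007 -0.0003  0.0004 -0.     -0.0007] [0.50125698 0.20501786 0.2171503 ] 0.03175465548761666
the job is handed in; nothing more can be done
None
```

The plate is turned over and held still and level in the gripper, train side up. The job was handed in at about 18.5 s of the 61 s allowed. I gripped it across its width on the rest, stood it on end in the slotted block, regripped the free end by its faces from above, lifted it and turned it level.

**Last checks**
- **Height and stillness:** the tool, level with the plate, was about 0.217 m above the bench. Its pose did not change over the last 0.5 s and the joint speeds were below 0.001 rad/s.
- **Level:** the gripper was level to about 0.01 rad. In the side view the plate's free end was about 1.6 px lower than predicted, so it may droop by about 0.03 rad. That is within the 0.15 rad allowed.
- **Hold:** the bridge and bushings are visible on top in the side and top views. The wrist force reads roughly the plate's weight, and the views show the plate clear of the rest, block and rack. I could not read the contact forces directly.
- **Other things on the bench:** comparing the top view with the start picture shows changes only at the arm, the plate and the rest it was lifted from. Anything under the arm could not be compared.

**Readings that disagreed**
- The plate stopped in the slot about 1 mm above the height I expected, without a clear rise in the force reading. Afterwards the side and top views showed it standing upright in the slot.
- The opening reads 2 to 3 mm for the 5 mm plate. It also read low, about 48 mm, on the 50 mm grip.

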